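Load the sagger: each unfired casting on the kiln setter that fits it

ROBOT

A 6-joint arm with a two-finger parallel gripper is mounted at the origin on a cart in front of the work surface, level with it; the furniture and walls round the work are solid. World frame = base frame: x ahead of the robot, y to its left, z up, the work surface at z = 0. Lengths are in m, angles in rad, forces in N, time in s.
With the tool pointing down it reaches from about 0.325 to 0.9 m from the base axis. Payload 6.1 kg.
Tool frame: the origin (TCP) lies midway between the tips of the shut fingers; the grasp point (between the pads) lies 19 mm behind it (robot.grasp_offset is the z of the grasp point in the tool frame, in m); z points along the fingers, y is the line along which they close (so a half turn about z gives the same grasp; the last joint's range is limited). The gripper opens to 85 mm and grips with 20 to 120 N. Pads are 22 mm wide; open, the fingers measure 114 mm over their backs; the gripper's body (76 mm by 85 mm) begins 54 mm behind the grasp point. The pads swing forward as they close: fully open they stand 13 mm farther back than shut.
Start: joints at [1.16, 0.22, 1.526, -0, 1.395, -0.126], TCP at [0.176, 0.6, 0.231] pointing down, gripper open.
Joint ranges: [-2.98, 2.98], [-0.91, 2.08], [0.09, 2.57], [-1.24, 4.39], [0.2, 2.65], [-2.68, 2.68]. Speed limits (rad/s): [2.57, 2.57, 3.01, 3.14, 3.14, 3.14].

INTERFACE

Orientations are given as a unit quaternion [w, x, y, z].
In Python, from bench import robot gives the robot as it stands.
- The arm moves only by the tool jog_arm, never from a script. Its argument "motion" is a list of rows, each a list of 6 numbers: the shift along the tool's x, y, z normalised to -1 to 1, where 1 is 120 mm, then the turn, a rotation vector about the tool's x, y, z normalised to -1 to 1, where 1 is 0.5 rad. A call has 1 to 10 rows; each row is the pose to reach, as a shift and turn from the pose commanded when the call began, along the tool's axes at that moment; what a row does not reach only later rows make up. A row lasts 1/12 s, in which the tool goes at most 41.7 mm and 7.16 degrees, less where a joint would pass 70% of its speed; a pose out of reach is approached as far as the arm can. A call with a number of a shift or a turn outside -1 to 1 is refused whole. A call with a gripper value outside its range is refused whole. "claw" is the opening, from 0 (shut) to 1 (fully open), set as the call begins (left out, the last holds). The fingers move at their own pace and stop on an object; "grip_force" is the grip in N (left out, the last holds). Time passes only in rows, so rows that repeat a pose let the fingers close. It gives the time, the measured TCP pose, the force, the opening and the grip force at its end, in the units of the state.
- robot.get_state(): the state, without advancing time (a new reading comes with each control period).
- robot.read_camera(name): name is "side" or "top" or "wrist"; returns the picture (384x512x3 uint8, red, green, blue); there is no depth.
- robot.get_calibration(name): a dict with "intrinsics" (3x3 intrinsics, pixels), "eye" and "orientation" of the camera in the world; the wrist camera has in their place "hand_eye" (4x4, takes a point from camera to tool coordinates, whose origin is the TCP and whose axes are the flange's). Camera axes: x right, y down, z forward; pixel columns grow to the right and rows downward; lengths in m; the calibration is good to about 2 mm. The wrist camera is an equidistant fisheye: a pixel r from the principal point sees the ray r / f radians off the axis. A picture is of the moment at which its call begins: read the wrist's pose just before it. get_calibration takes no time and is no camera call.
- robot.job_done(): hands the job in; it is judged then, once.
The state is a dict: "time_s": time; "joints": joint angles; "qvel": joint speeds; "joint_torque": joint torques, N m; "ee_pos": TCP position; "tcp_rot": TCP orientation; "ft_force": force on the tool from outside, world axes, zero at the start; "moment": the same for the moment, N m; "finger_gap": finger opening in m; "grasp_force": force on a finger pad.
Only numpy, scipy, OpenCV 4.12 (cv2) and the standard library are available. Lean on these libraries where they do the work, as an engineer would, in place of code of your own. Each camera call takes 0.05 s, during which the arm holds its last target. There are 200 camera calls.

TASK

Load the sagger for firing: stand each white casting upright on the kiln setter that fits it - the small beaker in the round recess, the oblong dish in the oblong recess, the lid with its spigot down in the open ring, the thin-walled ring over the post - each fully home, and let go. The two look-alikes that fit no setter, the larger cup and the thick-walled ring, stay where they are. The castings are unfired and brittle: set them down, do not drop them or knock them about.

Things in the scene. Friction and masses are not known exactly. Their poses are not given: they have to be found in the camera images.
- beaker: White cast beaker, no handle, open at the top: 62 mm high, foot 44 mm across, 57 mm at 15 mm height, 61 mm at 40 mm height, 62 mm at the rim; wall 4 mm. Origin: centre of its underside; z up. Loose, starts upright on the worktop (z = 0).
- lid: White cast round lid: spigot below 44 mm across, 10 mm deep; flange 80 mm across, its flat underside 10 mm above the origin; low dome up to 24 mm height; round knob on top, neck 17 mm, 22 mm across at 36 mm height, top at 46 mm. Origin: centre of its underside; z up. Loose, starts upright on the worktop (z = 0). It starts standing on its spigot.
- oblong_dish: White cast oblong dish with half-round ends, open at the top: 84 mm long (own x axis), 46 mm wide (own y axis), 28 mm high, upright sides, wall 4 mm; each long side is straight for 38 mm. Origin: centre of its underside; z up. Loose, starts upright on the worktop (z = 0).
- wide_ring: White cast ring with thin walls, its hole upright: 56 mm outside at both edges (54 mm at the waist), 32 mm high, hole about 42 mm across, right through. Origin: centre of its underside; z up. Loose, starts upright on the worktop (z = 0).
- thick_ring: Look-alike, fits no setter, stays where it is: white cast ring of the same outside size as the other (56 mm across, 32 mm high) but thick-walled; its hole, about 20 mm across, does not go over the post. Origin: centre of its underside; z up. Loose, starts upright on the worktop (z = 0).
- big_cup: Look-alike, fits no setter, stays where it is: wider white cast cup without handle, 58 mm high, foot 68 mm, rim 80 mm across; its foot does not go into the round recess. Origin: centre of its underside; z up. Loose, starts upright on the worktop (z = 0).
- dished_setter: Kiln setter for the beaker, pale buff: disc 76 mm across, 10 mm high, with a flat round recess 60 mm across, floor 4 mm above the origin. All setters stand in the sagger, a brown open fireclay box 270 mm square, floor 10 mm thick, walls 30 mm high, one in each quarter, about 120 mm apart, in any order. Fixed, in the sagger. Origin: centre of its underside; z up.
- ring_setter: Kiln setter for the lid, pale buff: plain upright ring, 80 mm outside, hole 60 mm right through, 22 mm high. The lid's flange lies on its top edge and the spigot hangs in the hole, the lid's origin 12 mm above the setter's. Fixed, in the sagger. Origin: centre of its underside; z up.
- oblong_setter: Kiln setter for the oblong dish, pale buff: low oblong tray with half-round ends, 114 mm long (own x axis), 76 mm wide (own y axis), recess 100 x 62 mm; rim top 11.5 mm, recess floor 4 mm above the origin. The dish lies lengthwise in it, either way round. Fixed, in the sagger. Origin: centre of its underside; z up.
- post_setter: Kiln setter for the thin-walled ring, pale buff: round base 72 mm across, 5 mm high, with a round post in the middle 28 mm across, chamfered, top 22 mm above the origin. The ring stands on the base round the post, its origin 5 mm above the setter's. Fixed, in the sagger. Origin: centre of its underside; z up.
Not all that is in view belongs to the job. What is shaped like the thick_ring but blue is not meant.

How it is judged:
At the end, for the whole second after the job is handed in: Beaker, lid, oblong dish and thin-walled ring are each on their own setter: within 11 mm of its centre, fully down (within 3 mm of seated height), upright within 5 degrees, released, at rest; large cup and thick-walled ring upright, within 30 mm of their start (horizontal distance between beaker and dished_setter below 0.011 m and z of beaker in the frame of dished_setter between 0.001 and 0.0075 m and angle between each of beaker, lid, oblong_dish, wide_ring's own z axis and vertical below 0.09 rad and linear speed of each of beaker, lid, oblong_dish, wide_ring below 0.02 m/s and angular speed of each of beaker, lid, oblong_dish, wide_ring below 0.2 rad/s and contact force between the fingers and beaker below 0.05 N and horizontal distance between lid and ring_setter below 0.011 m and z of lid in the frame of ring_setter between 0.009 and 0.0155 m and contact force between the fingers and lid below 0.05 N and horizontal distance between oblong_dish and oblong_setter below 0.011 m and z of oblong_dish in the frame of oblong_setter between 0.001 and 0.0065 m and contact force between the fingers and oblong_dish below 0.05 N and horizontal distance between wide_ring and post_setter below 0.011 m and z of wide_ring in the frame of post_setter between 0.002 and 0.0085 m and contact force between the fingers and wide_ring below 0.05 N and distance of each of thick_ring, big_cup from where it was at the start of the episode below 0.03 m and angle between each of thick_ring, big_cup's own z axis and vertical below 0.1 rad); the robot touches nothing.
It fails at once if a casting is dropped or knocked flying (it moves faster than 0.6 m/s with no finger touching it) ((contact force between the fingers and beaker below 0.02 N and linear speed of beaker above 0.6 m/s) or (contact force between the fingers and lid below 0.02 N and linear speed of lid above 0.6 m/s) or (contact force between the fingers and oblong_dish below 0.02 N and linear speed of oblong_dish above 0.6 m/s) or (contact force between the fingers and wide_ring below 0.02 N and linear speed of wide_ring above 0.6 m/s) or (contact force between the fingers and thick_ring below 0.02 N and linear speed of thick_ring above 0.6 m/s) or (contact force between the fingers and big_cup below 0.02 N and linear speed of big_cup above 0.6 m/s)).
It fails at once if the larger cup or the thick-walled ring is moved more than 30 mm (distance of any of thick_ring, big_cup from where it was at the start of the episode above 0.03 m).
It also fails if it takes over 120 s, if anything falls off the work surface, if the arm or the gripper's body presses on something with over 40 N, if the wrist force passes 120 N, or if a joint passes its speed limit or range.

## Working session

There is one attempt and no reset: what is moved stays moved. The work goes in short steps, Python scripts to look and compute and a tool call to move; the robot and the scene stay as the last step left them, time stands still between calls to the robot, and variables do not carry over. Pictures are saved under pics/ and viewed, at most 14 in all, crops included, and the job is handed in when it is done.

Besides the shell and the picture viewer there is one more tool, called after "Emit:" by a JSON object that holds its "api" and its "payload". jog_arm: Moves the arm, as the interface text tells. Scaled input: -1 to 1 covers 120 mm each way for a shift and 0.5 rad each way for a turn. Its arguments: {"type":"object","properties":{"motion":{"type":"array"},"claw":{"type":"number"},"grip_force":{"type":"number"}},"required":["motion"]}

```bash
ls; mkdir -p pics; python3 - <<'E'
from bench import robot
import cv2,numpy as np
np.set_printoptions(precision=4,suppress=True)
s=robot.get_state();print(s)
for n in("side","top","wrist"):
    im=robot.read_camera(n);cv2.imwrite(f"pics/{n}0.png",im[:,:,::-1]);print(n,robot.get_calibration(n))
a=[cv2.imread(f"pics/{n}0.png") for n in("top","side")]
cv2.imwrite("pics/top0b.png",cv2.resize(a[0],(800,600),interpolation=cv2.INTER_CUBIC))
cv2.imwrite("pics/side0b.png",cv2.resize(a[1],(800,600),interpolation=cv2.INTER_CUBIC))
E
```

```text
pics
{'time_s': 0.0, 'joints': array([ 1.1599,  0.2212,  1.5276,  0.    ,  1.3947, -0.1261]), 'qvel': array([ 0.0005,  0.0016,  0.0028,  0.0003,  0.0014, -0.0003]), 'joint_torque': array([ -0.0007, -49.6911, -38.9382,  -0.0004,   0.0114,   0.    ]), 'ee_pos': array([0.1754, 0.5992, 0.2302]), 'tcp_rot': array([-0.0003,  0.1419,  0.9899, -0.001 ]), 'ft_force': array([-0.2845, -0.5515,  0.3435]), 'moment': array([-0.0409,  0.0141, -0.0037]), 'grasp_force': 0.0, 'finger_gap': 0.08546734134455952}
side {'intrinsics': array([[358.96  ,   0.    , 256.004 ],
       [  0.    , 358.96  , 187.7694],
       [  0.    ,   0.    ,   1.    ]]), 'eye': array([ 0.3354, -0.8757,  0.5134]), 'orientation': array([-0.5189,  0.8469, -0.1019,  0.0565])}
top {'intrinsics': array([[350.2078,   0.    , 260.62  ],
       [  0.    , 350.2078, 187.1268],
       [  0.    ,   0.    ,   1.    ]]), 'eye': array([ 0.4642, -0.0254,  1.1226]), 'orientation': array([-0.029 ,  0.7071, -0.7063,  0.0177])}
wrist {'intrinsics': array([[297.3186,   0.    , 255.6426],
       [  0.    , 297.3186, 195.5093],
       [  0.    ,   0.    ,   1.    ]]), 'hand_eye': array([[-0.0005, -0.9504, -0.3109,  0.0789],
       [ 1.    , -0.0002, -0.0011, -0.0008],
       [ 0.001 , -0.3109,  0.9504, -0.1423],
       [ 0.    ,  0.    ,  0.    ,  1.    ]])}
```

View pics/top0b.png

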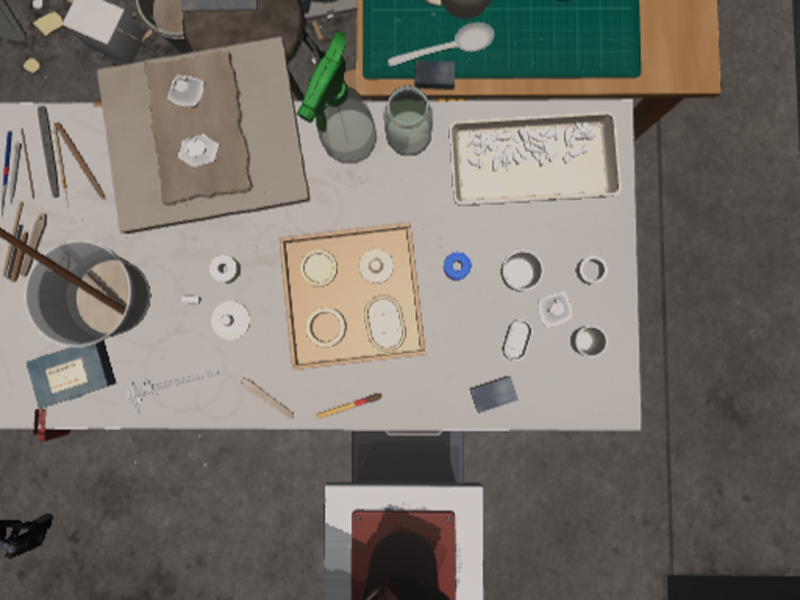

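View pics/side0b.png

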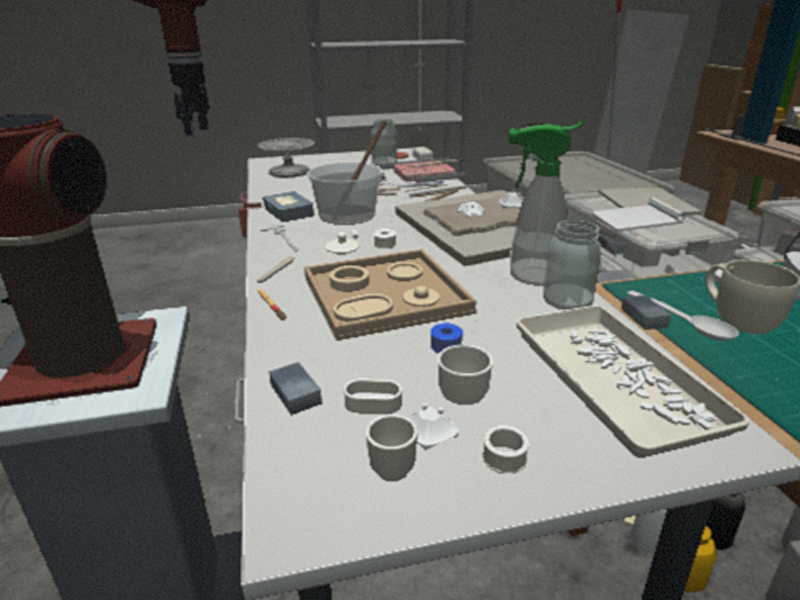

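Top view (800x600 scale): sagger setters are dished (319,267), post (376,266), ring (326,327), oblong (386,323). Lid is at (230,320), dish at (516,340).

Candidates:
- **Cups:** (521,270) and (589,341). The first is wider, so it is the big cup and the second is the beaker.
- **Rings:** (223,268) has a small hole, so it is the thick ring. (592,269) has thin walls, so it is the wide ring. (457,265) is the blue decoy.

Next I triangulate, and crop the cups and rings to confirm.

```bash
cat > h.py <<'E'
from bench import robot
import numpy as np, cv2
from scipy.spatial.transform import Rotation as R
np.set_printoptions(precision=4,suppress=True)
def rot(q): return R.from_quat([q[1],q[2],q[3],q[0]])
def ray(n,uv,st=None):
    c=robot.get_calibration(n);K=c["intrinsics"];p=np.linalg.inv(K)@[uv[0],uv[1],1]
    if n!="wrist": d=rot(c["orientation"]).apply(p);return np.array(c["eye"]),d/np.linalg.norm(d)
    th=np.hypot(p[0],p[1]);d=np.array([*(np.sin(th)*p[:2]/max(th,1e-9)),np.cos(th)])
    H=c["hand_eye"];r=rot(st["tcp_rot"])
    return np.array(st["ee_pos"])+r.apply(H[:3,3]),r.apply(H[:3,:3]@d)
def plane(r,z): return r[0]+r[1]*(z-r[0][2])/r[1][2]
def tri(rs):
    A=sum(np.eye(3)-np.outer(d,d) for _,d in rs);b=sum((np.eye(3)-np.outer(d,d))@o for o,d in rs)
    return np.linalg.solve(A,b)
def proj(n,P,st):  # wrist projection
    c=robot.get_calibration(n);H=c["hand_eye"];r=rot(st["tcp_rot"])
    p=H[:3,:3].T@(r.inv().apply(np.array(P)-st["ee_pos"])-H[:3,3]);th=np.arctan2(np.hypot(*p[:2]),p[2]);K=c["intrinsics"]
    return K[:2,2]+K[0,0]*th*p[:2]/np.hypot(*p[:2])
E
python3 - <<'E'
from h import *
s=512/800
P=dict(beaker=((589,340),(391,432),.062),bigcup=((521,270),(466,360),.058),dish=((517,339),(373,392),.028),wring=((592,269),(506,441),.032),lid=((228,320),(342,235),.046),thick=((223,268),(385,233),.032),
dished=((319,267),(404,270),.02),post=((376,265),(421,291),.032),ring=((326,327),(349,276),.032),obl=((386,323),(364,306),.0215))
for k,(a,b,z) in P.items():
    r=[ray("top",np.array(a)*s),ray("side",np.array(b)*s)]
    print(k,tri(r),plane(r[0],z)[:2],plane(r[1],z)[:2])
t=cv2.imread("pics/top0.png");d=cv2.imread("pics/side0.png")
A=cv2.resize(t[145:245,275:405],(390,300),interpolation=2);B=cv2.resize(t[145:245,110:240],(390,300),interpolation=2)
C=cv2.resize(d[195:310,165:345],(470,300),interpolation=2);D=cv2.resize(d[130:215,180:312],(320,206),interpolation=2);D=cv2.copyMakeBorder(D,0,94,0,0,0)
row2=np.hstack([C,D])[:,:780];cv2.imwrite("pics/crops.png",np.vstack([np.hstack([A,B]),row2]))
E
```

```text
beaker [ 0.4424 -0.3595  0.0562] [ 0.4428 -0.3577] [ 0.4408 -0.3659]
bigcup [ 0.5807 -0.2312  0.0538] [ 0.5784 -0.2299] [ 0.5803 -0.2373]
dish [ 0.4439 -0.2277  0.0191] [ 0.4438 -0.2261] [ 0.4422 -0.2395]
wring [ 0.5845 -0.3778  0.0271] [ 0.5832 -0.3759] [ 0.5827 -0.3828]
lid [0.4814 0.3474 0.0419] [0.4804 0.3461] [0.481  0.3365]
thick [0.5866 0.3639 0.0303] [0.5852 0.3635] [0.5869 0.3595]
dished [0.5883 0.1722 0.0179] [0.5886 0.1717] [0.5868 0.1678]
post [0.5926 0.0554 0.0248] [0.5913 0.055 ] [0.5893 0.0416]
ring [0.4677 0.155  0.0261] [0.467  0.1541] [0.4667 0.1423]
obl [0.4765 0.035  0.0182] [0.4752 0.035 ] [0.4767 0.0287]
```

View pics/crops.png

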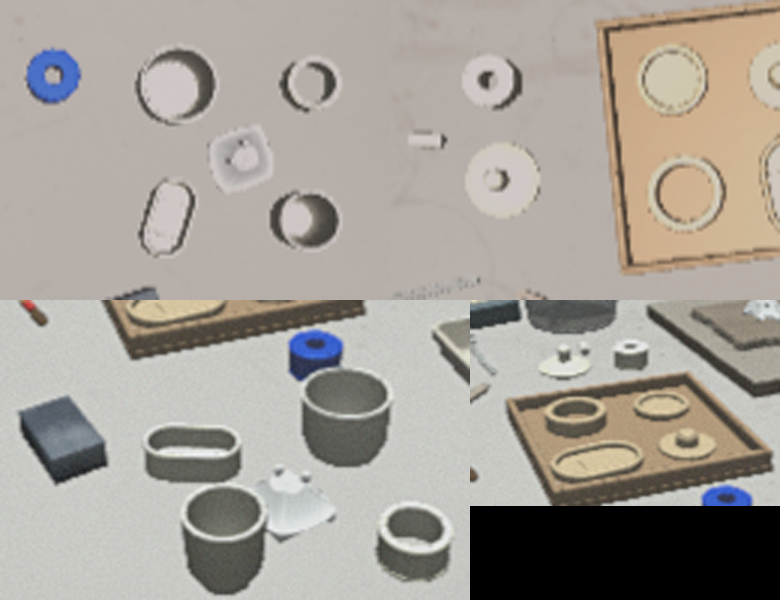

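The crops confirm the choices: beaker at crop (305,220), thin ring (311,83), big cup (175,85), thick ring (490,80), lid (503,180). I'm moving over the lid first.

Emit:
{"api": "jog_arm", "payload": {"motion": [[-0.33,-0.15,0,0,0,-0.2],[-0.67,-0.3,0,0,0,-0.4],[-1,-0.44,0,0,0,-0.57],[-1,-0.44,0,0,0,-0.57],[-1,-0.44,0,0,0,-0.57]], "claw": 0.6}}

```text
time_s: 0.57
ee_pos: [0.2779, 0.5138, 0.2311]
tcp_rot: [-0.0, 0.002, 1.0, -0.0]
ft_force: [-0.3, 0.1, -0.2]
finger_gap: 0.0511
grasp_force: 0.0
```

Emit:
{"api": "jog_arm", "payload": {"motion": [[-0.28,-0.24,0,0,0,0],[-0.57,-0.47,0,0,0,0],[-0.85,-0.71,0,0,0,0],[-0.85,-0.71,0,0,0,0]]}}

```text
time_s: 0.9
ee_pos: [0.381, 0.4279, 0.2312]
tcp_rot: [0.001, 0.002, 1.0, -0.001]
ft_force: [0.3, -0.6, 0.4]
finger_gap: 0.0511
grasp_force: 0.0
```

Emit:
{"api": "jog_arm", "payload": {"motion": [[-0.28,-0.24,0,0,0,0],[-0.57,-0.47,0,0,0,0],[-0.85,-0.71,0,0,0,0],[-0.85,-0.71,0,0,0,0],[-0.85,-0.71,0,0,0,0]]}}

```text
time_s: 1.32
ee_pos: [0.4812, 0.3443, 0.231]
tcp_rot: [-0.0, 0.002, 1.0, -0.0]
ft_force: [-0.5, -0.0, -0.1]
finger_gap: 0.0512
grasp_force: 0.0
```

```bash
cat >> h.py <<'E'
def snap(name):
    st=robot.get_state();im=robot.read_camera("wrist")[:,:,::-1].copy();cv2.imwrite(f"pics/{name}.png",im);np.save(f"pics/{name}.npy",dict(pos=st["ee_pos"],rot=st["tcp_rot"]))
    print(st["time_s"],st["ee_pos"],st["tcp_rot"],st["ft_force"],st["finger_gap"]);return st,im
def load(name):
    d=np.load(f"pics/{name}.npy",allow_pickle=True).item();return dict(ee_pos=d["pos"],tcp_rot=d["rot"])
def grid(name,im,pts,st):
    for p in pts: cv2.drawMarker(im,tuple(int(round(v)) for v in proj("wrist",p,st)),(0,0,255),0,10,1)
    cv2.imwrite(f"pics/{name}b.png",cv2.resize(im,(768,576),interpolation=2))
E
python3 - <<'E'
from h import *
st,im=snap("w1");grid("w1",im,[(.4814,.3474,.046),(.588,.172,.02),(.467,.1545,.032),(.592,.055,.032),(.476,.035,.0215)],st)
E
```

```text
1.3167 [0.4812 0.3443 0.231 ] [-0.0002  0.0019  1.     -0.    ] [-0.466  -0.0054 -0.1277] 0.05120651782513682
```

View pics/w1b.png

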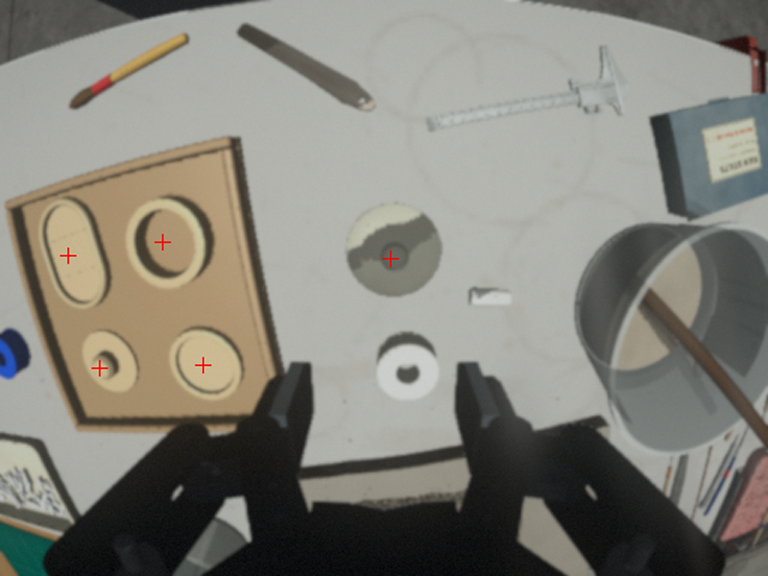

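The wrist view agrees well: knob at (395,256), ring setter (167,242), dished (206,363), post top about (103,366), oblong (74,252), all within 5 mm of the estimates. I'm refining these and descending.

```bash
python3 - <<'E'
from h import *
st=load("w1")
for k,p,z in(("knob",(395,256),.044),("ring",(167,242),.032),("dished",(206,363),.02),("post",(103,366),.032),("obl",(74,252),.0215),("flange",(394,249),.014)):
    print(k,plane(ray("wrist",np.array(p)/1.5,st),z))
E
```

```text
knob [0.4799 0.3516 0.044 ]
ring [0.4672 0.16   0.032 ]
dished [0.5857 0.1756 0.02  ]
post [0.5892 0.0606 0.032 ]
obl [0.4739 0.0445 0.0215]
flange [0.4811 0.3515 0.014 ]
```

Emit:
{"api": "jog_arm", "payload": {"motion": [[0,-0.0,0.3,0,0,0],[0,0,0.6,0,0,0],[0,0,0.9,0,0,0],[0,0,0.9,0,0,0],[0,0,0.9,0,0,0]]}}

```text
time_s: 1.78
ee_pos: [0.4767, 0.3459, 0.1213]
tcp_rot: [-0.003, -0.001, 1.0, -0.001]
ft_force: [-0.2, 0.0, 0.4]
finger_gap: 0.0513
grasp_force: 0.0
```

```bash
python3 - <<'E'
from h import *
st,im=snap("w2");grid("w2",im,[(.4814,.3474,.046),(.481,.350,.046)],st)
E
```

```text
1.7833 [0.4767 0.3459 0.1213] [-0.0027 -0.0011  1.     -0.0011] [-0.1702  0.0227  0.4103] 0.05133070189910816
```

View pics/w2b.png

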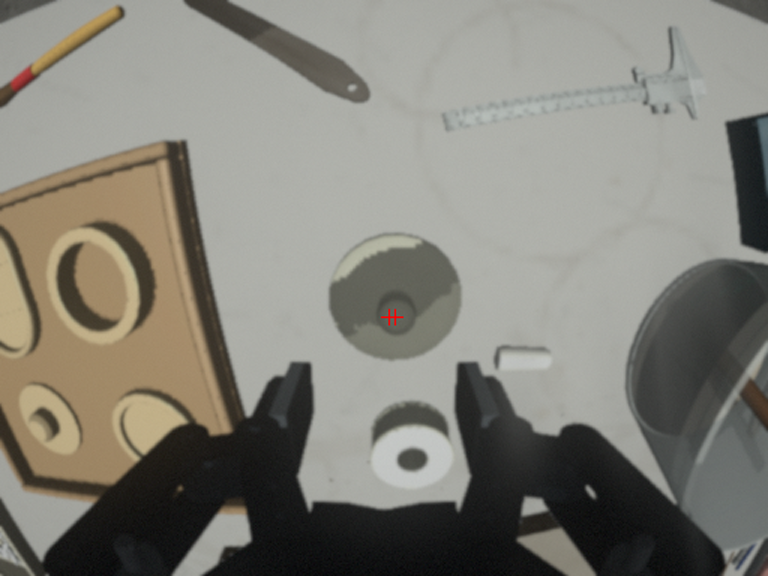

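The knob is at (396,314), 12 px to the +y side of the finger midline (384). I'm correcting and descending to just above it.

Emit:
{"api": "jog_arm", "payload": {"motion": [[-0.02,0.04,0.2,0,0,0],[-0.02,0.04,0.42,0,0,0],[-0.02,0.04,0.42,0,0,0],[-0.02,0.04,0.42,0,0,0],[-0.02,0.04,0.42,0,0,0],[-0.02,0.04,0.42,0,0,0]]}}

```text
time_s: 2.33
ee_pos: [0.4841, 0.351, 0.076]
tcp_rot: [0.002, -0.0, 1.0, 0.001]
ft_force: [-0.9, -0.1, -0.0]
finger_gap: 0.0511
grasp_force: 0.0
```

```bash
python3 - <<'E'
from h import *
print(robot.get_state())
st,im=snap("w3")
E
```

```text
{'time_s': 2.3333, 'joints': array([ 0.4956,  0.3101,  1.7272,  0.    ,  1.0997, -1.0756]), 'qvel': array([-0.004 ,  0.0025,  0.0063, -0.0004, -0.0063, -0.0001]), 'joint_torque': array([  0.0971, -48.5151, -33.7264,   0.0064,   0.0283,   0.0031]), 'ee_pos': array([0.4841, 0.351 , 0.076 ]), 'tcp_rot': array([ 0.002 , -0.0002,  1.    ,  0.0011]), 'ft_force': array([-0.8659, -0.1159, -0.0334]), 'moment': array([ 0.0384, -0.0052,  0.0057]), 'grasp_force': 0.0, 'finger_gap': 0.051050211672246}
2.3333 [0.4841 0.351  0.076 ] [ 0.002  -0.0002  1.      0.0011] [-0.8659 -0.1159 -0.0334] 0.051050211672246
```

Emit:
{"api": "jog_arm", "payload": {"motion": [[0.02,0,0.13,0,0,0],[0.02,0,0.26,0,0,0],[0.02,0,0.38,0,0,0],[0.02,0,0.38,0,0,0],[0.02,0,0.38,0,0,0]]}}

```text
time_s: 2.8
ee_pos: [0.4799, 0.3498, 0.0277]
tcp_rot: [-0.0, -0.0, 1.0, -0.0]
ft_force: [0.4, 0.2, 0.0]
finger_gap: 0.0516
grasp_force: 0.0
```

Emit:
{"api": "jog_arm", "payload": {"motion": [[0,0,0,0,0,0],[0,0,0,0,0,0],[0,0,0,0,0,0],[0,0,0,0,0,0],[0,0,0,0,0,0],[0,0,0,0,0,0]], "claw": 0.0, "grip_force": 30}}

```text
time_s: 3.3
ee_pos: [0.4812, 0.3508, 0.0289]
tcp_rot: [0.001, -0.0, 1.0, 0.001]
ft_force: [-0.8, 1.6, 6.1]
finger_gap: 0.0193
grasp_force: 29.4
```

Gripped (19 mm gap, 29 N). I'm lifting and carrying it to the ring setter.

Emit:
{"api": "jog_arm", "payload": {"motion": [[0,0,-0.05,0,0,0],[0,0,-0.15,0,0,0],[0,0,-0.3,0,0,0],[0,0,-0.5,0,0,0],[0,0,-0.7,0,0,0],[0,0,-0.7,0,0,0]]}}

```text
time_s: 3.8
ee_pos: [0.483, 0.3514, 0.1176]
tcp_rot: [0.004, -0.0, 1.0, 0.002]
ft_force: [1.1, 1.3, 0.1]
finger_gap: 0.0194
grasp_force: 29.5
```

Emit:
{"api": "jog_arm", "payload": {"motion": [[0.02,-0.1,0,0,0,0],[0.04,-0.25,0,0,0,0],[0.06,-0.45,0,0,0,0],[0.06,-0.65,0,0,0,0],[0.06,-0.8,0,0,0,0]]}}

```text
time_s: 4.22
ee_pos: [0.4708, 0.2512, 0.1096]
tcp_rot: [-0.002, -0.0, 1.0, -0.001]
ft_force: [0.4, -0.2, -1.0]
finger_gap: 0.0196
grasp_force: 29.5
```

Emit:
{"api": "jog_arm", "payload": {"motion": [[0.02,-0.2,0,0,0,0],[0.04,-0.4,0,0,0,0],[0.06,-0.6,0,0,0,0],[0.06,-0.72,0,0,0,0],[0.06,-0.78,0,0,0,0],[0.06,-0.78,0,0,0,0],[0.06,-0.78,0,0,0,0]]}}

```text
time_s: 4.8
ee_pos: [0.4651, 0.1601, 0.1108]
tcp_rot: [-0.001, 0.0, 1.0, 0.0]
ft_force: [-0.2, 0.2, -0.4]
finger_gap: 0.0195
grasp_force: 29.5
```

```bash
python3 - <<'E'
from h import *
st,im=snap("w4");grid("w4",im,[(.467,.160,.032),(.588,.1755,.02),(.590,.060,.032),(.475,.042,.0215)],st)
E
```

```text
4.8 [0.4651 0.1601 0.1108] [-0.0005  0.0005  1.      0.0001] [-0.1948  0.2262 -0.3792] 0.01947417237767452
```

View pics/w4b.png

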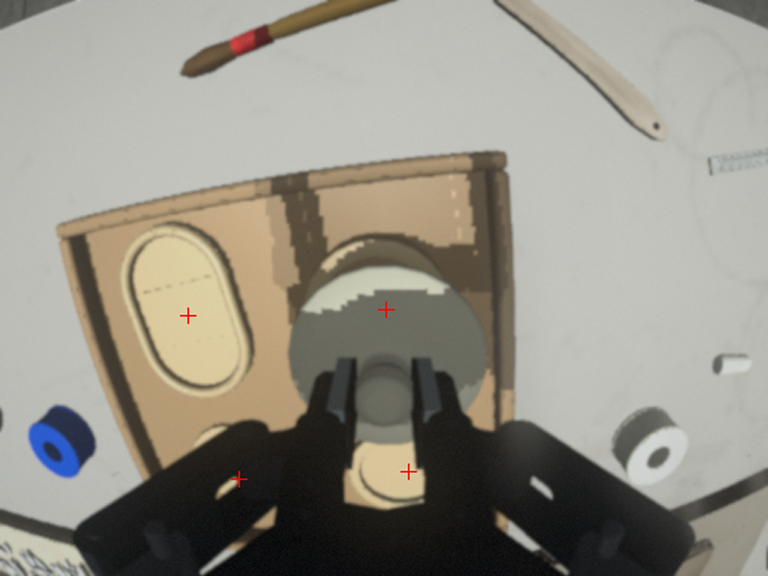

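The lid is held level, with its flange centre at (388,348). The ring setter's near arc shows at about (375,234) and the oblong tray at (188,310). I'm fitting the ring numerically from this and the earlier views.

```bash
python3 - <<'E'
from h import *
st=load("w2");print(plane(ray("wrist",np.array((95.5,284))/1.5,st),.032))
st=load("w4")
for p,z in(((188,310),.0215),((375,234),.032),((388,348),.0964)): print(p,plane(ray("wrist",np.array(p)/1.5,st),z))
for y in(.154,.157,.16):
  C=[proj("wrist",(.467+.04*np.cos(a),y+.04*np.sin(a),.032),st)*1.5 for a in np.linspace(0,6.28,200)]
  C=np.array(C);i=C[:,1].argmin();print(y,C[i],[C[np.abs(C[:,1]-265)<3][:,0].min(),C[np.abs(C[:,1]-265)<3][:,0].max()])
im=cv2.imread("pics/w4.png");c=cv2.resize(im[145:215,190:330],(800,400),interpolation=2)
cv2.imwrite("pics/w4c.png",c)
E
```

```text
[0.4671 0.1617 0.032 ]
(188, 310) [0.4718 0.0429 0.0215]
(375, 234) [0.4267 0.1546 0.032 ]
(388, 348) [0.4594 0.1606 0.0964]
0.154 [375.2694 234.5193] [np.float64(310.7893557115703), np.float64(437.9744247936137)]
0.157 [381.234  234.5057] [np.float64(316.49934547369116), np.float64(443.7339830856014)]
0.16 [384.6895 234.4972] [np.float64(322.2317278317096), np.float64(449.47360076896086)]
```

View pics/w4c.png

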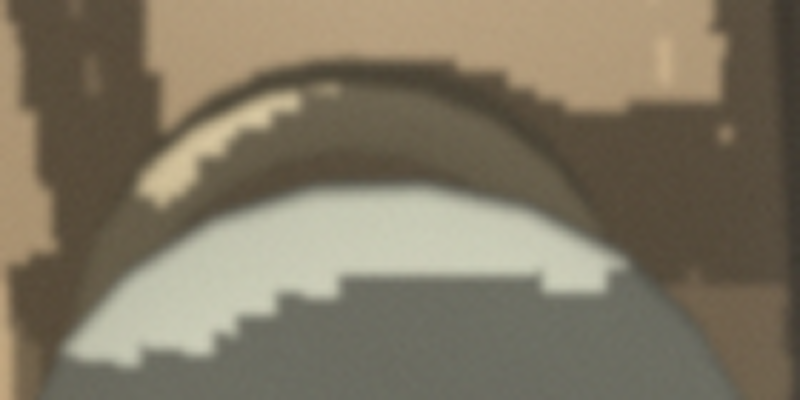

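The ring setter centre comes out at about (0.468, 0.1555), so I correct by +3.6 mm in x and -4.8 mm in y and lower slowly.

Emit:
{"api": "jog_arm", "payload": {"motion": [[-0.015,-0.02,0.05,0,0,0],[-0.03,-0.04,0.12,0,0,0],[-0.03,-0.04,0.2,0,0,0],[-0.03,-0.04,0.28,0,0,0],[-0.03,-0.04,0.35,0,0,0],[-0.03,-0.04,0.41,0,0,0],[-0.03,-0.04,0.46,0,0,0],[-0.03,-0.04,0.49,0,0,0],[-0.03,-0.04,0.49,0,0,0],[-0.03,-0.04,0.49,0,0,0]]}}

```text
time_s: 5.68
ee_pos: [0.4694, 0.1555, 0.0526]
tcp_rot: [0.0, -0.0, 1.0, -0.0]
ft_force: [-0.1, -0.2, 0.3]
finger_gap: 0.0191
grasp_force: 29.5
```

Emit:
{"api": "jog_arm", "payload": {"motion": [[0,0,0.01,0,0,0],[0,0,0.02,0,0,0],[0,0,0.02,0,0,0],[0,0,0.02,0,0,0]]}}

```text
time_s: 6.02
ee_pos: [0.4701, 0.1559, 0.0512]
tcp_rot: [0.001, -0.0, 1.0, 0.0]
ft_force: [-1.5, 1.5, 5.8]
finger_gap: 0.0193
grasp_force: 29.9
```

Contact came at the expected height, so I'm releasing and retreating.

Emit:
{"api": "jog_arm", "payload": {"motion": [[0,0,0,0,0,0],[0,0,0,0,0,0],[0,0,0,0,0,0],[0,0,0,0,0,0],[0,0,0,0,0,0]], "claw": 0.55}}

```text
time_s: 6.43
ee_pos: [0.4691, 0.1554, 0.05]
tcp_rot: [-0.0, -0.0, 1.0, -0.0]
ft_force: [1.1, -0.1, -0.1]
finger_gap: 0.0465
grasp_force: 0.0
```

Emit:
{"api": "jog_arm", "payload": {"motion": [[0,0,-0.1,0,0,0],[0,0,-0.3,0,0,0],[0,0,-0.6,0,0,0],[0,0,-0.9,0,0,0],[0,0,-1,0,0,0],[0,0,-1,0,0,0]]}}

```text
time_s: 6.93
ee_pos: [0.4721, 0.1559, 0.1746]
tcp_rot: [0.004, -0.0, 1.0, 0.001]
ft_force: [1.1, 0.4, 0.6]
finger_gap: 0.0472
grasp_force: 0.0
```

```bash
python3 - <<'E'
from h import *
st,im=snap("w5");grid("w5",im,[(.468,.1555,.068),(.588,.173,.02),(.590,.056,.032),(.474,.039,.0215)],st)
E
```

```text
6.9333 [0.4721 0.1559 0.1746] [ 0.0041 -0.0001  1.      0.0006] [1.1422 0.3628 0.6118] 0.04722606595255222
```

View pics/w5b.png

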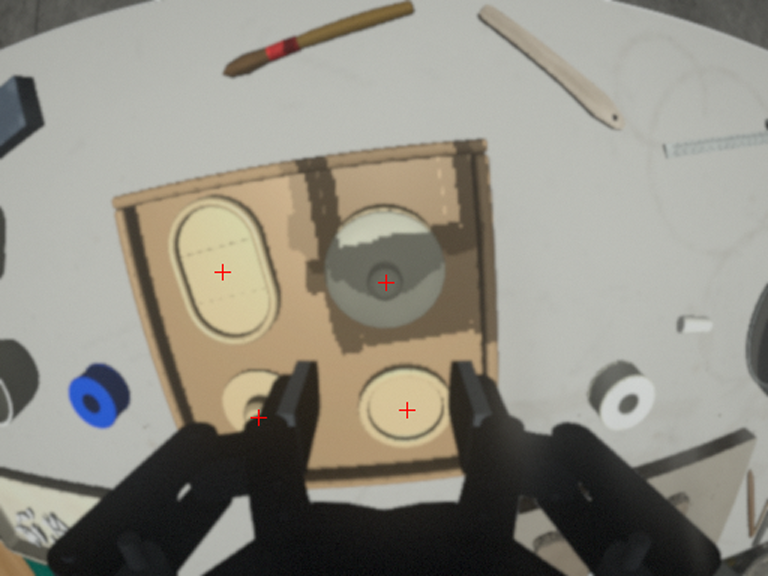

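The lid is home: flange centre (385,268) over the setter, knob (386,282). Now to the beaker.

Emit:
{"api": "jog_arm", "payload": {"motion": [[0.02,-0.28,0,0,0,0],[0.03,-0.57,0,0,0,0],[0.045,-0.85,0,0,0,0]], "claw": 1.0}}

```text
time_s: 7.23
ee_pos: [0.4621, 0.0528, 0.1677]
tcp_rot: [-0.002, -0.001, 1.0, 0.0]
ft_force: [0.5, 0.3, 0.6]
finger_gap: 0.0806
grasp_force: 0.0
```

Emit:
{"api": "jog_arm", "payload": {"motion": [[0.02,-0.28,0,0,0,0],[0.03,-0.57,0,0,0,0],[0.045,-0.85,0,0,0,0]]}}

```text
time_s: 7.48
ee_pos: [0.4567, -0.0497, 0.1677]
tcp_rot: [-0.002, -0.0, 1.0, 0.0]
ft_force: [0.2, 0.4, -0.9]
finger_gap: 0.0855
grasp_force: 0.0
```

Emit:
{"api": "jog_arm", "payload": {"motion": [[0.02,-0.28,0,0,0,0],[0.03,-0.57,0,0,0,0],[0.045,-0.85,0,0,0,0]]}}

```text
time_s: 7.73
ee_pos: [0.4514, -0.1516, 0.1677]
tcp_rot: [-0.002, -0.0, 1.0, 0.001]
ft_force: [1.1, -0.7, -0.3]
finger_gap: 0.0855
grasp_force: 0.0
```

Emit:
{"api": "jog_arm", "payload": {"motion": [[0.02,-0.28,0,0,0,0],[0.03,-0.57,0,0,0,0],[0.045,-0.85,0,0,0,0]]}}

```text
time_s: 7.98
ee_pos: [0.4461, -0.2535, 0.1675]
tcp_rot: [-0.001, 0.0, 1.0, 0.001]
ft_force: [0.5, 0.2, 0.0]
finger_gap: 0.0856
grasp_force: 0.0
```

Emit:
{"api": "jog_arm", "payload": {"motion": [[0.02,-0.28,0,0,0,0],[0.03,-0.57,0,0,0,0],[0.045,-0.85,0,0,0,0],[0.045,-0.85,0,0,0,0],[0.045,-0.85,0,0,0,0]]}}

```text
time_s: 8.4
ee_pos: [0.4408, -0.3551, 0.1673]
tcp_rot: [-0.001, 0.001, 1.0, 0.002]
ft_force: [0.3, 0.7, 0.0]
finger_gap: 0.0857
grasp_force: 0.0
```

```bash
python3 - <<'E'
from h import *
st,im=snap("w6");grid("w6",im,[(.4426,-.3585,.062),(.444,-.227,.028),(.584,-.3765,.032),(.579,-.2305,.058)],st)
E
```

```text
8.4 [ 0.4408 -0.3551  0.1673] [-0.0015  0.0014  1.      0.0016] [0.3144 0.7022 0.0032] 0.08568547974899003
```

View pics/w6b.png

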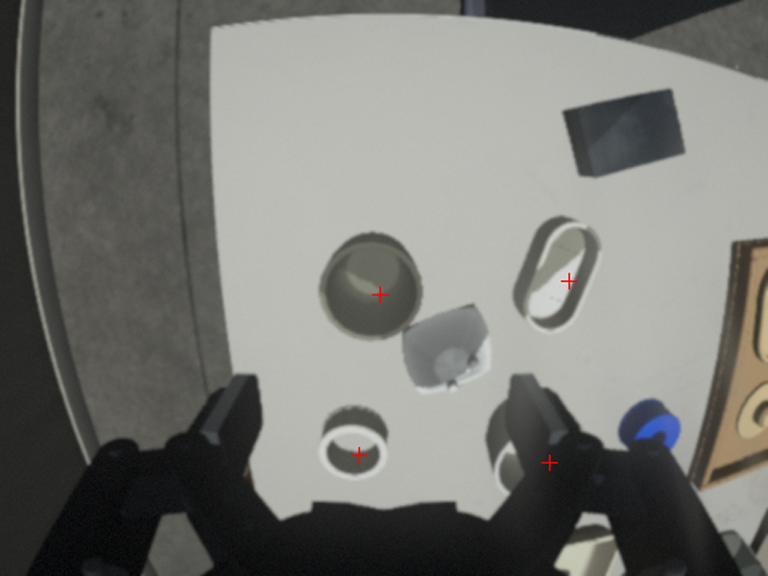

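The beaker rim centre is at (370,289). The scrap touches its lower right side at (410,335), so I turn the gripper about 29° to keep the fingers clear of it, then descend.

Emit:
{"api": "jog_arm", "payload": {"motion": [[0.005,-0.04,0,0,0,-0.25],[0.01,-0.08,0,0,0,-0.5],[0.01,-0.08,0.1,0,0,-0.75],[0.01,-0.08,0.3,0,0,-1],[0.01,-0.08,0.5,0,0,-1],[0.01,-0.08,0.5,0,0,-1],[0.01,-0.08,0.5,0,0,-1]]}}

```text
time_s: 9.03
ee_pos: [0.4682, -0.3269, 0.1039]
tcp_rot: [-0.028, -0.215, 0.976, -0.02]
ft_force: [-0.0, 0.7, -0.2]
finger_gap: 0.0855
grasp_force: 0.0
```

```bash
python3 - <<'E'
from h import *
st,im=snap("w7");grid("w7",im,[(.4396,-.3645,.062)],st)
E
```

```text
9.0333 [ 0.4682 -0.3269  0.1039] [-0.028  -0.2149  0.976  -0.0202] [-0.0199  0.7498 -0.2317] 0.08553779778887732
```

View pics/w7b.png

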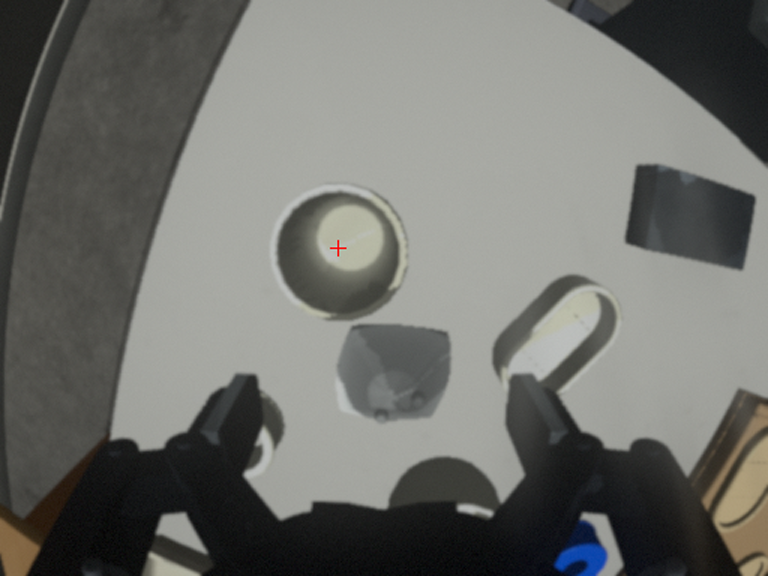

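The arm stopped short because joint 6 is at its limit near -2.68. I'm backing off the turn; a smaller one still clears the scrap, at (395,370), while the beaker is at (341,250).

Emit:
{"api": "jog_arm", "payload": {"motion": [[0,0,-0.1,0,0,0.24],[0,0,-0.1,0,0,0.48],[0,0,-0.1,0,0,0.48],[0,0,-0.1,0,0,0.48],[0,0,-0.1,0,0,0.48]]}}

```text
time_s: 9.5
ee_pos: [0.47, -0.3299, 0.119]
tcp_rot: [-0.023, -0.097, 0.995, -0.026]
ft_force: [-0.4, -0.5, -0.1]
finger_gap: 0.0857
grasp_force: 0.0
```

```bash
python3 - <<'E'
from h import *
st=robot.get_state();print(st["joints"]);r=rot(st["tcp_rot"]);print(r.as_matrix(),st["ee_pos"])
s7=load("w7");print(plane(ray("wrist",np.array((340,252))/1.5,s7),.06))
s6=load("w6");print(plane(ray("wrist",np.array((370,289))/1.5,s6),.06),plane(ray("wrist",np.array((353,450))/1.5,s6),.032),plane(ray("wrist",np.array((565,274))/1.5,s6),.028))
E
```

```text
[-0.7088  0.2096  1.7613 -0.0753  1.1664 -2.4438]
[[-0.9802 -0.1935 -0.041 ]
 [-0.1911  0.98   -0.056 ]
 [ 0.051  -0.0471 -0.9976]] [ 0.47   -0.3299  0.119 ]
[ 0.4415 -0.3629  0.06  ]
[ 0.4399 -0.364   0.06  ] [ 0.5794 -0.3802  0.032 ] [ 0.4394 -0.23    0.028 ]
```

Emit:
{"api": "jog_arm", "payload": {"motion": [[0.15,-0.11,0.013,-0.047,-0.051,0],[0.294,-0.227,0.026,-0.094,-0.102,0],[0.294,-0.227,0.026,-0.094,-0.102,0],[0.294,-0.227,0.026,-0.094,-0.102,0],[0.294,-0.227,0.026,-0.094,-0.102,0],[0.294,-0.227,0.026,-0.094,-0.102,0]]}}

```text
time_s: 10.0
ee_pos: [0.4407, -0.3622, 0.118]
tcp_rot: [-0.0, -0.096, 0.995, 0.0]
ft_force: [0.3, 0.3, -0.4]
finger_gap: 0.0854
grasp_force: 0.0
```

```bash
python3 - <<'E'
from h import *
st,im=snap("w8");r=rot(st["tcp_rot"]);print(st["joints"]);print(r.as_matrix());print(proj("wrist",(.4405,-.3635,.06),st)*1.5)
grid("w8",im,[(.4405,-.3635,.06)],st)
d=r.inv().apply(np.array([.4405,-.3635,.024])-st["ee_pos"]);print(d/.12)
E
```

```text
10.0 [ 0.4407 -0.3622  0.118 ] [-0.0005 -0.0961  0.9954  0.0004] [ 0.3307  0.2785 -0.3909] 0.08535234689589484
[-0.8261  0.2004  1.7726 -0.0003  1.1699 -2.5892]
[[-0.9815 -0.1913 -0.0011]
 [-0.1913  0.9815  0.0007]
 [ 0.0009  0.0009 -1.    ]]
[383.6486 320.0937]
[ 0.0026 -0.0108  0.783 ]
```

View pics/w8b.png

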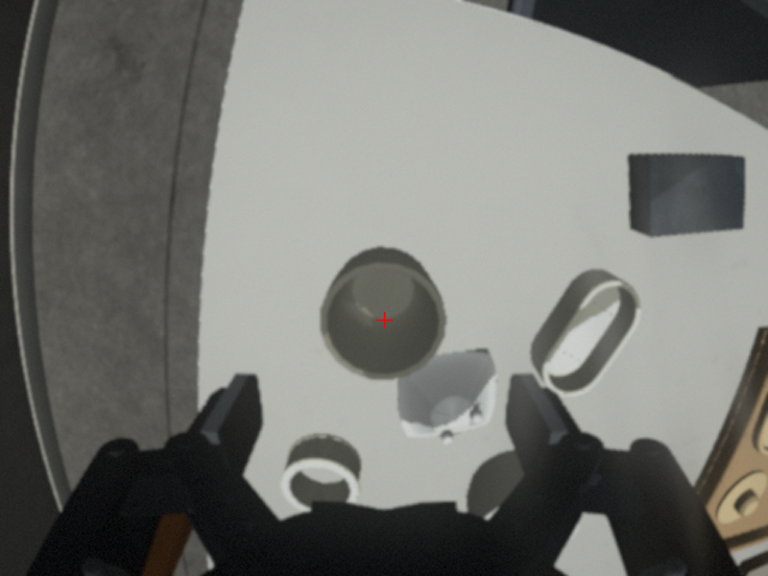

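The beaker is centred and the fingers clear the scrap, whose edge is at y≥350 px. I'm descending and gripping.

Emit:
{"api": "jog_arm", "payload": {"motion": [[0,-0.01,0.15,0,0,0],[0,-0.01,0.3,0,0,0],[0,-0.01,0.45,0,0,0],[0,-0.01,0.6,0,0,0],[0,-0.01,0.75,0,0,0],[0,-0.01,0.78,0,0,0],[0,-0.01,0.78,0,0,0]]}}

```text
time_s: 10.63
ee_pos: [0.44, -0.3621, 0.0229]
tcp_rot: [-0.001, -0.096, 0.995, 0.002]
ft_force: [0.8, 0.1, 0.1]
finger_gap: 0.0856
grasp_force: 0.0
```

Emit:
{"api": "jog_arm", "payload": {"motion": [[0,0,0,0,0,0],[0,0,0,0,0,0],[0,0,0,0,0,0],[0,0,0,0,0,0],[0,0,0,0,0,0],[0,0,0,0,0,0]], "claw": 0.5, "grip_force": 30}}

```text
time_s: 11.13
ee_pos: [0.4415, -0.3644, 0.0263]
tcp_rot: [0.0, -0.096, 0.995, -0.0]
ft_force: [0.1, 3.2, 7.2]
finger_gap: 0.0614
grasp_force: 32.3
```

Gripped (61.4 mm). I'm lifting, squaring up the yaw, and carrying it to the dished setter.

Emit:
{"api": "jog_arm", "payload": {"motion": [[0,0,-0.05,0,0,0],[0,0,-0.15,0,0,0],[0,0,-0.3,0,0,0.05],[0,0,-0.5,0,0,0.15],[0,0,-0.7,0,0,0.27],[0,0,-0.85,0,0,0.36],[0,0,-0.9,0,0,0.385],[0,0,-0.9,0,0,0.385]]}}

```text
time_s: 11.8
ee_pos: [0.4418, -0.3654, 0.1356]
tcp_rot: [0.001, 0.0, 1.0, -0.002]
ft_force: [0.6, 0.1, -1.0]
finger_gap: 0.0612
grasp_force: 32.8
```

Emit:
{"api": "jog_arm", "payload": {"motion": [[-0.01,0.08,0,0,0,0],[-0.04,0.25,0,0,0,0],[-0.1,0.5,0,0,0,0],[-0.17,0.75,0,0,0,0],[-0.24,1,0,0,0,0]]}}

```text
time_s: 12.22
ee_pos: [0.4683, -0.2415, 0.1303]
tcp_rot: [-0.002, 0.001, 1.0, 0.002]
ft_force: [0.4, -0.1, -1.2]
finger_gap: 0.061
grasp_force: 32.8
```

Emit:
{"api": "jog_arm", "payload": {"motion": [[-0.07,0.25,0,0,0,0],[-0.14,0.5,0,0,0,0],[-0.21,0.75,0,0,0,0],[-0.28,1,0,0,0,0]]}}

```text
time_s: 12.55
ee_pos: [0.5019, -0.1214, 0.1304]
tcp_rot: [-0.002, 0.0, 1.0, 0.001]
ft_force: [-0.6, -1.1, -1.4]
finger_gap: 0.0609
grasp_force: 32.8
```

Emit:
{"api": "jog_arm", "payload": {"motion": [[-0.07,0.25,0,0,0,0],[-0.14,0.5,0,0,0,0],[-0.21,0.75,0,0,0,0],[-0.28,1,0,0,0,0]]}}

```text
time_s: 12.88
ee_pos: [0.5355, -0.0017, 0.1305]
tcp_rot: [-0.002, -0.0, 1.0, 0.001]
ft_force: [1.6, 0.1, -0.9]
finger_gap: 0.061
grasp_force: 32.8
```

Emit:
{"api": "jog_arm", "payload": {"motion": [[-0.07,0.25,0,0,0,0],[-0.14,0.5,0,0,0,0],[-0.21,0.75,0,0,0,0],[-0.28,1,0,0,0,0]]}}

```text
time_s: 13.22
ee_pos: [0.5691, 0.1179, 0.1303]
tcp_rot: [-0.002, -0.0, 1.0, 0.0]
ft_force: [1.5, 0.5, -1.2]
finger_gap: 0.0613
grasp_force: 32.8
```

Emit:
{"api": "jog_arm", "payload": {"motion": [[-0.05,0.17,0,0,0,0],[-0.1,0.33,0,0,0,0],[-0.13,0.44,0,0,0,0],[-0.14,0.48,0,0,0,0],[-0.14,0.48,0,0,0,0],[-0.14,0.48,0,0,0,0],[-0.14,0.48,0,0,0,0]]}}

```text
time_s: 13.8
ee_pos: [0.5873, 0.1724, 0.1322]
tcp_rot: [-0.001, 0.001, 1.0, 0.0]
ft_force: [-0.3, 0.1, -1.4]
finger_gap: 0.0608
grasp_force: 32.8
```

```bash
python3 - <<'E'
from h import *
s5=load("w5")
for n,p,z in(("dished",(405,406),.02),("obl",(224,270),.0215),("lidknob",(386,282),.066),("postbase",(259,405),.015)): print(n,plane(ray("wrist",np.array(p)/1.5,s5),z))
st,im=snap("w9")
P=[(.587+.038*np.cos(a),.173+.038*np.sin(a),.02) for a in np.arange(0,6.3,.26)]
grid("w9",im,P,st)
E
```

```text
dished [0.5846 0.1716 0.02  ]
obl [0.4732 0.0406 0.0215]
lidknob [0.4689 0.1562 0.066 ]
postbase [0.5896 0.0526 0.015 ]
13.8 [0.5873 0.1724 0.1322] [-0.0009  0.001   1.      0.    ] [-0.2839  0.1269 -1.3567] 0.0608495294713989
```

View pics/w9b.png

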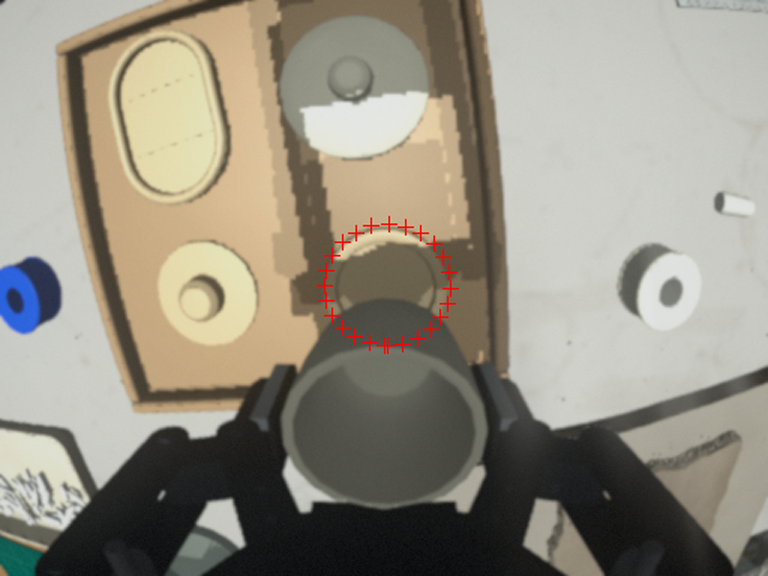

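Two views put the dished setter under the beaker, with its rim matching the markers around (388,285). I'm lowering.

Emit:
{"api": "jog_arm", "payload": {"motion": [[0.01,0,0.08,0,0,0],[0.01,0,0.2,0,0,0],[0.01,0,0.33,0,0,0],[0.01,0,0.46,0,0,0],[0.01,0,0.57,0,0,0],[0.01,0,0.66,0,0,0],[0.01,0,0.72,0,0,0],[0.01,0,0.75,0,0,0],[0.01,0,0.76,0,0,0],[0.01,0,0.76,0,0,0]]}}

```text
time_s: 14.68
ee_pos: [0.5866, 0.1735, 0.0415]
tcp_rot: [-0.0, 0.001, 1.0, 0.0]
ft_force: [1.3, 0.6, -0.5]
finger_gap: 0.0611
grasp_force: 32.8
```

Emit:
{"api": "jog_arm", "payload": {"motion": [[0,0,0.01,0,0,0],[0,0,0.02,0,0,0],[0,0,0.02,0,0,0],[0,0,0.02,0,0,0]]}}

```text
time_s: 15.02
ee_pos: [0.5874, 0.1738, 0.0403]
tcp_rot: [0.001, 0.001, 1.0, 0.0]
ft_force: [-0.5, 0.6, 5.1]
finger_gap: 0.0614
grasp_force: 33.0
```

Emit:
{"api": "jog_arm", "payload": {"motion": [[0,0,0,0,0,0],[0,0,0,0,0,0],[0,0,0,0,0,0],[0,0,0,0,0,0],[0,0,0,0,0,0]], "claw": 1.0}}

```text
time_s: 15.43
ee_pos: [0.5862, 0.1735, 0.0387]
tcp_rot: [-0.001, 0.001, 1.0, 0.0]
ft_force: [0.4, 0.7, 0.4]
finger_gap: 0.0852
grasp_force: 0.0
```

Emit:
{"api": "jog_arm", "payload": {"motion": [[0,0,-0.1,0,0,0],[0,0,-0.3,0,0,0],[0,0,-0.6,0,0,0],[0,0,-0.9,0,0,0],[0,0,-1,0,0,0],[0,0,-1,0,0,0]]}}

```text
time_s: 15.93
ee_pos: [0.5899, 0.174, 0.1654]
tcp_rot: [0.004, 0.001, 1.0, 0.001]
ft_force: [0.9, 0.6, 0.6]
finger_gap: 0.0854
grasp_force: 0.0
```

```bash
python3 - <<'E'
from h import *
st,im=snap("w10")
s9=load("w9")
for n,p,z in(("obl outer",(169,117),.0215),("postbase",(208,293),.015),("posttop",(199,298),.032),("tray a",(158,32),.0215),("tray b",(178,201),.0215)): print(n,plane(ray("wrist",np.array(p)/1.5,s9),z))
# tray edge angle: left outer edge & right outer edge points
for a,b in(((113,100),(125,170)),((212,70),(228,130))):
    A,B=[plane(ray("wrist",np.array(p)/1.5,s9),.0215) for p in(a,b)];print("edge angle",np.degrees(np.arctan2(*(B-A)[[1,0]])))
s6=load("w6")
for a,b in(((600,248),(571,320)),((519,272),(536,236))):
    A,B=[plane(ray("wrist",np.array(p)/1.5,s6),.028) for p in(a,b)];print("dish edge",A,B,np.degrees(np.arctan2(*(B-A)[[1,0]])))
# segment dish+tray in top view
t=cv2.imread("pics/top0.png")
print(proj("wrist",(.586,.173,.076),st)*1.5)
cv2.imwrite("pics/m.png",np.hstack([cv2.resize(im[100:384,60:400],(479,400)),cv2.resize(t[195:240,315:345],(267,400),interpolation=2)]))
E
```

```text
15.9333 [0.5899 0.174  0.1654] [0.0045 0.0006 1.     0.0011] [0.8948 0.5918 0.5866] 0.08536306076033669
obl outer [0.4792 0.0427 0.0215]
postbase [0.5923 0.0577 0.015 ]
posttop [0.59   0.0586 0.032 ]
tray a [0.4233 0.0344 0.0215]
tray b [0.5313 0.0461 0.0215]
edge angle 9.143138277557647
edge angle 14.650418864332757
dish edge [ 0.4205 -0.2043  0.028 ] [ 0.4741 -0.2206  0.028 ] -16.88926912742577
dish edge [ 0.4385 -0.2644  0.028 ] [ 0.4135 -0.2542  0.028 ] 157.73005463996407
[383.6155 291.1709]
```

View pics/m.png

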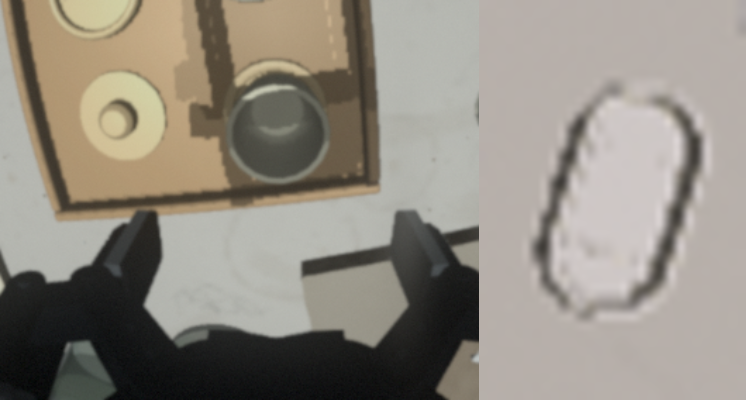

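The beaker stands upright in its setter, and the dish leans about -17° in the top crop. I'm measuring the tray axis and post on a rectified image numerically.

```bash
cat >> h.py <<'E'
def ortho(name,x0,x1,y0,y1,z,res=.0005):
    st=load(name);im=cv2.imread(f"pics/{name}.png");X,Y=np.meshgrid(np.arange(x0,x1,res),np.arange(y0,y1,res),indexing="ij")
    P=np.stack([X,Y,0*X+z],-1).reshape(-1,3);c=robot.get_calibration("wrist");H=c["hand_eye"];K=c["intrinsics"]
    p=(rot(st["tcp_rot"]).inv().apply(P-st["ee_pos"])-H[:3,3])@H[:3,:3];h=np.hypot(p[:,0],p[:,1]);th=np.arctan2(h,p[:,2])
    m=(K[:2,2]+K[0,0]*(th/h)[:,None]*p[:,:2]).reshape(*X.shape,2).astype(np.float32)
    return cv2.remap(im,m[...,0],m[...,1],1)   # row=x, col=y
def blobs(mask,x0,y0,res=.0005):
    cs,_=cv2.findContours(mask.astype(np.uint8),0,1);out=[]
    for c in cs:
        if cv2.contourArea(c)*res*res<5e-4: continue
        (cy,cx),(w,h),a=cv2.minAreaRect(cv2.convexHull(c));M=cv2.moments(c)
        out.append((round(x0+cx*res,4),round(y0+cy*res,4),round(w*res,4),round(h*res,4),round(a,1)))
    return out
E
python3 - <<'E'
from h import *
for n in("w9","w5","w10"):
  for z,lab in((.0215,"tray"),(.015,"postbase")):
    o=ortho(n,.41,.65,-.02,.115,z)
    hsv=cv2.cvtColor(o,cv2.COLOR_BGR2HSV)
    if n=="w9" and z==.0215:
        for x,y in((.477,.042),(.535,.02),(.59,.035)): print(hsv[int((x-.41)/.0005),int((y+.02)/.0005)])
    m=(hsv[...,1]<88)&(hsv[...,2]>120);m=cv2.morphologyEx(m.astype(np.uint8),2,np.ones((5,5)))
    print(n,lab,blobs(m,.41,-.02))
C=rot(robot.get_calibration("top")["orientation"]).as_matrix();print(C[:2,:2])
E
```

```text
[ 26  58 227]
[ 17  88 201]
[ 24  63 229]
w9 tray [(0.5209, 0.0486, 0.2172, 0.1323, 89.6)]
w9 postbase [(0.5227, 0.0479, 0.224, 0.134, 88.9)]
w5 tray [(0.5778, 0.0414, 0.0358, 0.0727, 28.9), (0.4714, 0.0474, 0.1254, 0.1332, 88.9)]
w5 postbase [(0.5819, 0.0389, 0.0368, 0.0748, 29.1), (0.4738, 0.0473, 0.1275, 0.1345, 90.0)]
w10 tray [(0.5255, 0.0513, 0.23, 0.1265, 90.0)]
w10 postbase [(0.5297, 0.0494, 0.2383, 0.1312, 89.2)]
[[ 0.0018 -0.9978]
 [-0.9999 -0.0007]]
```

```bash
python3 - <<'E'
from h import *
for n in("w9","w5"):
  for z,lab in((.0215,"tray"),(.015,"postbase")):
    o=ortho(n,.41,.65,-.02,.115,z)
    hsv=cv2.cvtColor(cv2.GaussianBlur(o,(5,5),0),cv2.COLOR_BGR2HSV)
    m=(hsv[...,0]>=21)&(hsv[...,1]<76)&(hsv[...,1]>30)&(hsv[...,2]>150);m=cv2.morphologyEx(m.astype(np.uint8),2,np.ones((5,5)))
    print(n,lab,blobs(m,.41,-.02))
t=cv2.imread("pics/top0.png");r=cv2.resize(t[180:245,200:285],None,fx=4,fy=4,interpolation=2);hsv=cv2.cvtColor(r,cv2.COLOR_BGR2HSV)
m=(hsv[...,0]>=21)&(hsv[...,1]<76)&(hsv[...,1]>30)&(hsv[...,2]>120);cs,_=cv2.findContours(cv2.morphologyEx(m.astype(np.uint8),2,np.ones((5,5))),0,1)
print([cv2.minAreaRect(c) for c in cs if cv2.contourArea(c)>2000])
E
```

```text
w9 tray [(0.5907, 0.0585, 0.0685, 0.069, 90.0), (0.4775, 0.0377, 0.1099, 0.0741, 77.5)]
w9 postbase [(0.593, 0.0557, 0.07, 0.0705, 90.0), (0.4768, 0.0343, 0.1134, 0.0761, 77.5)]
w5 tray [(0.5688, 0.0477, 0.0247, 0.0529, 58.2), (0.4757, 0.0373, 0.1101, 0.0736, 77.7)]
w5 postbase [(0.5729, 0.0452, 0.0257, 0.0542, 56.6), (0.4776, 0.0347, 0.1125, 0.0753, 77.7)]
[]
```

Tray centre is (0.477, 0.0375) with yaw +12.4°; post is (0.592, 0.056). Now to the dish.

Emit:
{"api": "jog_arm", "payload": {"motion": [[0.1,-0.28,0,0,0,0],[0.2,-0.56,0,0,0,0],[0.304,-0.84,0,0,0,0]]}}

```text
time_s: 16.23
ee_pos: [0.548, 0.0721, 0.1569]
tcp_rot: [-0.002, -0.0, 1.0, 0.0]
ft_force: [0.8, -0.5, -0.4]
finger_gap: 0.0855
grasp_force: 0.0
```

Emit:
{"api": "jog_arm", "payload": {"motion": [[0.1,-0.28,0,0,0,0],[0.2,-0.56,0,0,0,0],[0.304,-0.84,0,0,0,0]]}}

```text
time_s: 16.48
ee_pos: [0.5112, -0.0291, 0.1571]
tcp_rot: [-0.002, 0.0, 1.0, 0.001]
ft_force: [1.0, 0.3, -0.2]
finger_gap: 0.0852
grasp_force: 0.0
```

Emit:
{"api": "jog_arm", "payload": {"motion": [[0.1,-0.28,0,0,0,0],[0.2,-0.56,0,0,0,0],[0.304,-0.84,0,0,0,0]]}}

```text
time_s: 16.73
ee_pos: [0.4747, -0.1297, 0.1572]
tcp_rot: [-0.002, 0.001, 1.0, 0.001]
ft_force: [0.6, -0.3, -0.1]
finger_gap: 0.0856
grasp_force: 0.0
```

Emit:
{"api": "jog_arm", "payload": {"motion": [[0.1,-0.28,0,0,0,0.2],[0.2,-0.56,0,0,0,0.4],[0.304,-0.84,0,0,0,0.6],[0.304,-0.84,0,0,0,0.63],[0.304,-0.84,0,0,0,0.63],[0.304,-0.84,0,0,0,0.63]]}}

```text
time_s: 17.23
ee_pos: [0.4393, -0.2288, 0.1576]
tcp_rot: [-0.002, 0.157, 0.988, 0.001]
ft_force: [0.2, -0.2, 0.1]
finger_gap: 0.0855
grasp_force: 0.0
```

```bash
python3 - <<'E'
from h import *
st,im=snap("w11")
o=ortho("w11",.38,.50,-.30,-.16,.028);cv2.imwrite("pics/o11.png",cv2.resize(o,None,fx=2,fy=2))
o2=ortho("w11",.52,.64,-.43,-.31,.032)
grid("w11",im,[(.441,-.230,.028)],st)
w=cv2.imread("pics/w11b.png");a=cv2.resize(o,None,fx=1.8,fy=1.8);print(a.shape)
W=cv2.resize(w,(400,300));c=np.zeros((600,800,3),np.uint8);c[:a.shape[0],:a.shape[1]]=a[:600,:800];b=cv2.resize(im[90:290,100:400],(290,193));c[:193,510:800]=b[:193,:290]
cv2.imwrite("pics/c11.png",c)
E
```

```text
17.2333 [ 0.4393 -0.2288  0.1576] [-0.0016  0.1573  0.9875  0.0011] [ 0.181  -0.1568  0.1236] 0.08553140321465477
(432, 504, 3)
```

View pics/c11.png

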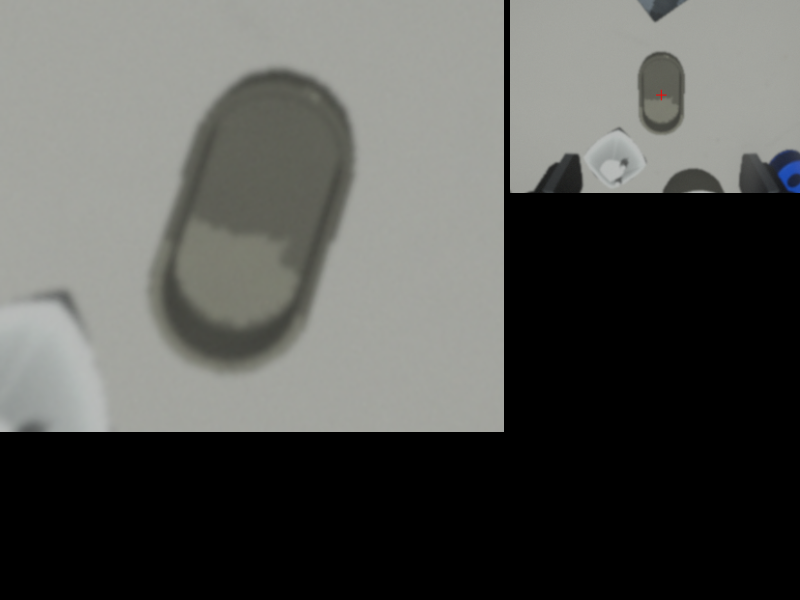

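The dish rim is centred at ortho (252,222), i.e. (0.4417, -0.230), yaw about -17.4°. The gripper is aligned and the scrap is clear, so I'm descending.

Emit:
{"api": "jog_arm", "payload": {"motion": [[-0.02,-0.01,0.2,0,0,0],[-0.02,-0.01,0.45,0,0,0],[-0.02,-0.01,0.7,0,0,0],[-0.02,-0.01,0.9,0,0,0]]}}

```text
time_s: 17.62
ee_pos: [0.4417, -0.2291, 0.0487]
tcp_rot: [-0.001, 0.156, 0.988, 0.001]
ft_force: [-0.2, 0.1, 0.0]
finger_gap: 0.0855
grasp_force: 0.0
```

Emit:
{"api": "jog_arm", "payload": {"motion": [[0,0,0.12,0,0,0],[0,0,0.22,0,0,0],[0,0,0.3,0,0,0],[0,0,0.31,0,0,0],[0,0,0.31,0,0,0],[0,0,0.31,0,0,0]]}}

```text
time_s: 18.12
ee_pos: [0.4427, -0.2316, 0.0146]
tcp_rot: [0.0, 0.157, 0.988, -0.0]
ft_force: [0.0, -0.5, 0.6]
finger_gap: 0.0858
grasp_force: 0.0
```

Emit:
{"api": "jog_arm", "payload": {"motion": [[0,0,0,0,0,0],[0,0,0,0,0,0],[0,0,0,0,0,0],[0,0,0,0,0,0],[0,0,0,0,0,0],[0,0,0,0,0,0],[0,0,0,0,0,0]], "claw": 0.35, "grip_force": 30}}

```text
time_s: 18.7
ee_pos: [0.4424, -0.2318, 0.0146]
tcp_rot: [0.0, 0.157, 0.988, -0.0]
ft_force: [-1.1, 0.8, 5.5]
finger_gap: 0.045
grasp_force: 31.1
```

Gripped (45 mm). I'm lifting and carrying it to the tray, turning to +12.4°.

Emit:
{"api": "jog_arm", "payload": {"motion": [[0,0,-0.05,0,0,0],[0,0,-0.15,0,0,0],[0,0,-0.3,0,0,-0.08],[0,0,-0.5,0,0,-0.22],[0,0,-0.68,0,0,-0.4],[0,0,-0.78,0,0,-0.55],[0,0,-0.8,0,0,-0.63],[0,0,-0.8,0,0,-0.63]]}}

```text
time_s: 19.37
ee_pos: [0.443, -0.2322, 0.1122]
tcp_rot: [0.001, -0.0, 1.0, -0.001]
ft_force: [-0.0, -0.3, -0.9]
finger_gap: 0.045
grasp_force: 31.0
```

Emit:
{"api": "jog_arm", "payload": {"motion": [[-0.01,0.08,0,0,0,0],[-0.03,0.22,0,0,0,0],[-0.06,0.45,0,0,0,0],[-0.096,0.75,0,0,0,0]]}}

```text
time_s: 19.7
ee_pos: [0.453, -0.141, 0.1092]
tcp_rot: [-0.001, 0.003, 1.0, 0.0]
ft_force: [1.2, 0.3, -0.1]
finger_gap: 0.0448
grasp_force: 31.0
```

Emit:
{"api": "jog_arm", "payload": {"motion": [[-0.03,0.25,0,0,0,0],[-0.06,0.5,0,0,0,0],[-0.096,0.75,0,0,0,0]]}}

```text
time_s: 19.95
ee_pos: [0.4641, -0.0492, 0.109]
tcp_rot: [-0.001, 0.001, 1.0, 0.001]
ft_force: [0.4, -0.2, -1.2]
finger_gap: 0.0451
grasp_force: 31.0
```

Emit:
{"api": "jog_arm", "payload": {"motion": [[-0.03,0.22,0,0,0,-0.08],[-0.06,0.43,0,0,0,-0.2],[-0.08,0.6,0,0,0,-0.32],[-0.096,0.7,0,0,0,-0.4],[-0.096,0.75,0,0,0,-0.43],[-0.096,0.75,0,0,0,-0.43],[-0.096,0.75,0,0,0,-0.43]]}}

```text
time_s: 20.53
ee_pos: [0.4762, 0.0386, 0.1094]
tcp_rot: [-0.001, -0.106, 0.994, 0.0]
ft_force: [0.4, -0.1, -0.4]
finger_gap: 0.0449
grasp_force: 31.0
```

```bash
python3 - <<'E'
from h import *
st,im=snap("w12");print(2*np.degrees(np.arcsin(st["tcp_rot"][1])))
for n,x0,x1,y0,y1,z in(("tray",.40,.56,-.04,.11,.0215),):
    o=ortho("w12",x0,x1,y0,y1,z);hsv=cv2.cvtColor(cv2.GaussianBlur(o,(5,5),0),cv2.COLOR_BGR2HSV)
    m=(hsv[...,0]>=21)&(hsv[...,1]<100)&(hsv[...,1]>30)&(hsv[...,2]>60);m=cv2.morphologyEx(m.astype(np.uint8),2,np.ones((5,5)))
    print(n,blobs(m,x0,y0))
    # visible part boundary: compare with predicted tray outline
    a=np.radians(12.4);R2=np.array([[np.cos(a),-np.sin(a)],[np.sin(a),np.cos(a)]])
    best=[]
    edge=cv2.Canny(cv2.GaussianBlur(cv2.cvtColor(o,cv2.COLOR_BGR2GRAY),(5,5),0),25,60);dt=cv2.distanceTransform(255-edge,2,3)
    t=np.linspace(-np.pi/2,np.pi/2,40)
    S=np.r_[np.c_[.019+.038*np.cos(t),.038*np.sin(t)],np.c_[-.019-.038*np.cos(t),.038*np.sin(t)],np.c_[np.linspace(-.019,.019,30),np.full(30,.038)],np.c_[np.linspace(-.019,.019,30),np.full(30,-.038)]]@R2.T
    for cx in np.arange(.468,.488,.001):
        for cy in np.arange(.028,.048,.001):
            q=((S+[cx,cy]-[x0,y0])/.0005).astype(int);d=np.minimum(dt[q[:,0].clip(0,o.shape[0]-1),q[:,1].clip(0,o.shape[1]-1)],8);best.append((d.mean(),cx,cy))
    print(sorted(best)[:3])
E
```

```text
20.5333 [0.4762 0.0386 0.1094] [-0.001  -0.1062  0.9943  0.0003] [ 0.3978 -0.1006 -0.4272] 0.044946421248987546
-12.197826519514436
tray []
[(np.float32(4.707475), np.float64(0.48500000000000004), np.float64(0.035)), (np.float32(4.7408166), np.float64(0.48200000000000004), np.float64(0.035)), (np.float32(4.762311), np.float64(0.48400000000000004), np.float64(0.034))]
```

The tray is hidden by the dish in this view. The earlier fits average (0.4765, 0.0385) and the tool is there, so I'm lowering and watching the force.

Emit:
{"api": "jog_arm", "payload": {"motion": [[0,0,0.08,0,0,0],[0,0,0.2,0,0,0],[0,0,0.33,0,0,0],[0,0,0.44,0,0,0],[0,0,0.53,0,0,0],[0,0,0.59,0,0,0],[0,0,0.63,0,0,0],[0,0,0.65,0,0,0],[0,0,0.65,0,0,0],[0,0,0.65,0,0,0]]}}

```text
time_s: 21.42
ee_pos: [0.4773, 0.0385, 0.0323]
tcp_rot: [0.0, -0.107, 0.994, 0.0]
ft_force: [0.4, -1.0, -0.2]
finger_gap: 0.0452
grasp_force: 31.0
```

Emit:
{"api": "jog_arm", "payload": {"motion": [[0,0,0.01,0,0,0],[0,0,0.02,0,0,0],[0,0,0.02,0,0,0],[0,0,0.02,0,0,0]]}}

```text
time_s: 21.75
ee_pos: [0.4769, 0.0386, 0.0296]
tcp_rot: [-0.0, -0.107, 0.994, 0.0]
ft_force: [-0.1, -0.3, 0.0]
finger_gap: 0.0449
grasp_force: 31.0
```

Emit:
{"api": "jog_arm", "payload": {"motion": [[0,0,0.005,0,0,0],[0,0,0.01,0,0,0],[0,0,0.015,0,0,0],[0,0,0.015,0,0,0],[0,0,0.015,0,0,0]]}}

```text
time_s: 22.17
ee_pos: [0.477, 0.0386, 0.0286]
tcp_rot: [-0.0, -0.107, 0.994, 0.0]
ft_force: [-3.8, 0.4, 9.2]
finger_gap: 0.045
grasp_force: 32.0
```

Contact came at 28.6 mm, exactly 14 mm above the pick height, so the dish is home. I'm releasing.

Emit:
{"api": "jog_arm", "payload": {"motion": [[0,0,0,0,0,0],[0,0,0,0,0,0],[0,0,0,0,0,0],[0,0,0,0,0,0],[0,0,0,0,0,0]], "claw": 0.85}}

```text
time_s: 22.58
ee_pos: [0.4767, 0.0386, 0.0275]
tcp_rot: [-0.001, -0.107, 0.994, 0.0]
ft_force: [-0.2, -1.0, -0.3]
finger_gap: 0.0728
grasp_force: 0.0
```

Emit:
{"api": "jog_arm", "payload": {"motion": [[0,0,-0.1,0,0,0],[0,0,-0.3,0,0,0],[0,0,-0.6,0,0,0],[0,0,-0.9,0,0,0.2],[0,0,-1,0,0,0.4],[0,0,-1,0,0,0.43],[0,0,-1,0,0,0.43]]}}

```text
time_s: 23.17
ee_pos: [0.4774, 0.0385, 0.1482]
tcp_rot: [0.0, 0.0, 1.0, 0.0]
ft_force: [-0.3, 0.4, -1.5]
finger_gap: 0.0725
grasp_force: 0.0
```

```bash
python3 - <<'E'
from h import *
st,im=snap("w13");print(robot.get_state()["joints"])
x0,y0=.40,-.03;o=ortho("w13",x0,.56,y0,.10,.0215);hsv=cv2.cvtColor(cv2.GaussianBlur(o,(5,5),0),cv2.COLOR_BGR2HSV)
m=(hsv[...,0]>=21)&(hsv[...,1]<85)&(hsv[...,1]>30)&(hsv[...,2]>90);print("tray",blobs(m,x0,y0))
o=ortho("w13",x0,.56,y0,.10,.042);hsv=cv2.cvtColor(cv2.GaussianBlur(o,(5,5),0),cv2.COLOR_BGR2HSV)
for T in(20,30,40):
    m=(hsv[...,1]<T);m=cv2.morphologyEx(m.astype(np.uint8),2,np.ones((5,5)));print("dish",T,blobs(m,x0,y0))
E
```

```text
23.1667 [0.4774 0.0385 0.1482] [0.0005 0.     1.     0.0002] [-0.2889  0.3783 -1.5083] 0.07245129683310217
[-0.0848 -0.0546  1.9842  0.0005  1.2139 -1.6567]
tray [(0.4754, 0.0363, 0.1111, 0.0736, 77.2)]
dish 20 []
dish 30 [(0.4698, 0.0382, 0.0731, 0.0384, 77.4), (0.4055, 0.0133, 0.011, 0.0865, 90.0)]
dish 40 [(0.475, 0.037, 0.085, 0.0448, 78.1), (0.4055, 0.0158, 0.011, 0.0915, 90.0)]
```

The dish is measured in the tray at (0.475, 0.037), 78.1°, against the tray's (0.4754, 0.0363), 77.2°. Now the thin ring.

Emit:
{"api": "jog_arm", "payload": {"motion": [[-0.07,-0.29,0,0,0,0],[-0.14,-0.58,0,0,0,0],[-0.217,-0.874,0,0,0,0]], "claw": 1.0}}

```text
time_s: 23.47
ee_pos: [0.5014, -0.0666, 0.1452]
tcp_rot: [-0.002, -0.002, 1.0, 0.001]
ft_force: [0.5, 0.1, -0.2]
finger_gap: 0.0854
grasp_force: 0.0
```

Emit:
{"api": "jog_arm", "payload": {"motion": [[-0.07,-0.29,0,0,0,0],[-0.14,-0.58,0,0,0,0],[-0.217,-0.874,0,0,0,0]]}}

```text
time_s: 23.72
ee_pos: [0.5273, -0.1723, 0.1447]
tcp_rot: [-0.002, -0.001, 1.0, 0.001]
ft_force: [0.2, 0.4, -0.0]
finger_gap: 0.0853
grasp_force: 0.0
```

Emit:
{"api": "jog_arm", "payload": {"motion": [[-0.07,-0.29,0,0,0,0],[-0.14,-0.58,0,0,0,0],[-0.217,-0.874,0,0,0,0]]}}

```text
time_s: 23.97
ee_pos: [0.5533, -0.2771, 0.1442]
tcp_rot: [-0.002, -0.0, 1.0, 0.002]
ft_force: [0.6, -0.3, 0.1]
finger_gap: 0.0856
grasp_force: 0.0
```

Emit:
{"api": "jog_arm", "payload": {"motion": [[-0.07,-0.29,0,0,0,0],[-0.14,-0.58,0,0,0,0],[-0.217,-0.874,0,0,0,0],[-0.217,-0.874,0,0,0,0],[-0.217,-0.874,0,0,0,0],[-0.217,-0.874,0,0,0,0]]}}

```text
time_s: 24.47
ee_pos: [0.5793, -0.3799, 0.1444]
tcp_rot: [-0.002, 0.0, 1.0, 0.002]
ft_force: [-0.2, 0.1, 0.4]
finger_gap: 0.0855
grasp_force: 0.0
```

```bash
cat > ring.py <<'E'
from h import *
import sys
n=sys.argv[1];st,im=snap(n);x0,y0=.52,-.45
o=ortho(n,x0,.64,y0,-.31,.032);g=cv2.GaussianBlur(cv2.cvtColor(o,cv2.COLOR_BGR2GRAY),(5,5),0)
gx,gy=cv2.Sobel(g,5,0,1),cv2.Sobel(g,5,1,0);mag=np.hypot(gx,gy)
def fit(r):
    t=np.linspace(0,2*np.pi,90,endpoint=False);b=[]
    for cx in np.arange(.56,.602,.001):
        for cy in np.arange(-.40,-.36,.001):
            i=((cx+r*np.cos(t)-x0)/.0005).astype(int).clip(0,o.shape[0]-1);j=((cy+r*np.sin(t)-y0)/.0005).astype(int).clip(0,o.shape[1]-1)
            b.append((abs((gx[i,j]*np.cos(t)+gy[i,j]*np.sin(t))).mean().round(1),round(cx,3),round(cy,3)))
    return sorted(b)[-3:]
for r in(.028,.021,.0275,.0215): print(r,fit(r))
E
python3 ring.py w14
```

```text
24.4667 [ 0.5793 -0.3799  0.1444] [-0.0021  0.0003  1.      0.002 ] [-0.2053  0.0808  0.3535] 0.08554120988387298
0.028 [(np.float64(64.8), np.float64(0.582), np.float64(-0.381)), (np.float64(66.3), np.float64(0.584), np.float64(-0.381)), (np.float64(68.2), np.float64(0.583), np.float64(-0.381))]
0.021 [(np.float64(83.1), np.float64(0.572), np.float64(-0.382)), (np.float64(85.8), np.float64(0.572), np.float64(-0.381)), (np.float64(86.3), np.float64(0.572), np.float64(-0.38))]
0.0275 [(np.float64(65.2), np.float64(0.579), np.float64(-0.381)), (np.float64(66.9), np.float64(0.583), np.float64(-0.381)), (np.float64(70.5), np.float64(0.584), np.float64(-0.381))]
0.0215 [(np.float64(90.2), np.float64(0.572), np.float64(-0.382)), (np.float64(91.1), np.float64(0.572), np.float64(-0.381)), (np.float64(92.6), np.float64(0.572), np.float64(-0.38))]
```

The ring rim fits at (0.583, -0.381), matching the top view. I'm descending.

Emit:
{"api": "jog_arm", "payload": {"motion": [[-0.02,0,0.25,0,0,0],[-0.02,0,0.5,0,0,0],[-0.02,0,0.75,0,0,0],[-0.02,0,0.9,0,0,0],[-0.02,0,0.9,0,0,0]]}}

```text
time_s: 24.93
ee_pos: [0.5795, -0.3764, 0.0333]
tcp_rot: [-0.004, -0.001, 1.0, 0.004]
ft_force: [-1.6, -0.0, -0.8]
finger_gap: 0.0854
grasp_force: 0.0
```

Emit:
{"api": "jog_arm", "payload": {"motion": [[0,0,0.1,0,0,0],[0,0,0.18,0,0,0],[0,0,0.23,0,0,0],[0,0,0.23,0,0,0],[0,0,0.23,0,0,0]]}}

```text
time_s: 25.35
ee_pos: [0.583, -0.3811, 0.0121]
tcp_rot: [-0.0, 0.001, 1.0, 0.0]
ft_force: [0.5, -0.4, -0.6]
finger_gap: 0.0854
grasp_force: 0.0
```

Emit:
{"api": "jog_arm", "payload": {"motion": [[0,0,0,0,0,0],[0,0,0,0,0,0],[0,0,0,0,0,0],[0,0,0,0,0,0],[0,0,0,0,0,0],[0,0,0,0,0,0],[0,0,0,0,0,0]], "claw": 0.45, "grip_force": 30}}

```text
time_s: 25.93
ee_pos: [0.5835, -0.3817, 0.013]
tcp_rot: [0.0, 0.001, 1.0, -0.0]
ft_force: [-0.1, 0.1, 5.7]
finger_gap: 0.052
grasp_force: 31.9
```

Gripped at the waist (52 mm). I'm lifting and carrying it to the post.

Emit:
{"api": "jog_arm", "payload": {"motion": [[0,0,-0.05,0,0,0],[0,0,-0.15,0,0,0],[0,0,-0.3,0,0,0],[0,0,-0.5,0,0,0],[0,0,-0.7,0,0,0],[0,0,-0.82,0,0,0],[0,0,-0.85,0,0,0],[0,0,-0.85,0,0,0]]}}

```text
time_s: 26.6
ee_pos: [0.5837, -0.3817, 0.1156]
tcp_rot: [0.001, 0.001, 1.0, -0.001]
ft_force: [0.6, -0.4, 0.2]
finger_gap: 0.0521
grasp_force: 31.6
```

Emit:
{"api": "jog_arm", "payload": {"motion": [[0,0.1,0,0,0,0],[-0.005,0.27,0,0,0,0],[-0.01,0.5,0,0,0,0],[-0.018,0.73,0,0,0,0],[-0.018,0.91,0,0,0,0]]}}

```text
time_s: 27.02
ee_pos: [0.5836, -0.2683, 0.1109]
tcp_rot: [-0.002, 0.0, 1.0, 0.002]
ft_force: [-0.1, -0.4, -1.4]
finger_gap: 0.0524
grasp_force: 31.6
```

Emit:
{"api": "jog_arm", "payload": {"motion": [[-0.005,0.23,0,0,0,0],[-0.01,0.46,0,0,0,0],[-0.018,0.69,0,0,0,0],[-0.018,0.91,0,0,0,0]]}}

```text
time_s: 27.35
ee_pos: [0.5857, -0.1598, 0.1113]
tcp_rot: [-0.002, 0.0, 1.0, 0.001]
ft_force: [-0.3, -0.4, -0.4]
finger_gap: 0.052
grasp_force: 31.6
```

Emit:
{"api": "jog_arm", "payload": {"motion": [[-0.005,0.23,0,0,0,0],[-0.01,0.46,0,0,0,0],[-0.018,0.69,0,0,0,0],[-0.018,0.91,0,0,0,0]]}}

```text
time_s: 27.68
ee_pos: [0.5877, -0.0509, 0.1114]
tcp_rot: [-0.002, 0.0, 1.0, 0.001]
ft_force: [1.3, 0.4, -0.2]
finger_gap: 0.052
grasp_force: 31.6
```

Emit:
{"api": "jog_arm", "payload": {"motion": [[-0.005,0.22,0,0,0,0],[-0.01,0.44,0,0,0,0],[-0.018,0.65,0,0,0,0],[-0.018,0.81,0,0,0,0],[-0.018,0.89,0,0,0,0],[-0.018,0.91,0,0,0,0],[-0.018,0.91,0,0,0,0],[-0.018,0.91,0,0,0,0]]}}

```text
time_s: 28.35
ee_pos: [0.5916, 0.055, 0.1132]
tcp_rot: [-0.001, 0.001, 1.0, 0.0]
ft_force: [0.1, 0.3, -0.3]
finger_gap: 0.0525
grasp_force: 31.6
```

```bash
python3 - <<'E'
from h import *
st,im=snap("w15")
# visible pale-buff pixels of the post base: fit circle of radius 36 mm at z=.015 to near-side outline, and the held ring's top rim
x0,y0=.53,0.0;o=ortho("w15",x0,.65,y0,.12,.015);hsv=cv2.cvtColor(cv2.GaussianBlur(o,(5,5),0),cv2.COLOR_BGR2HSV)
for x in(.545,.550,.555,.560,.565): print(x,[tuple(int(v) for v in hsv[int((x-x0)/.0005),int((y-y0)/.0005)]) for y in(.03,.045,.056,.07,.085)])
E
```

```text
28.35 [0.5916 0.055  0.1132] [-0.001   0.0007  1.      0.0001] [ 0.1013  0.2546 -0.3449] 0.05251548297714787
0.545 [(17, 80, 102), (18, 74, 206), (18, 75, 204), (17, 77, 203), (17, 77, 201)]
0.55 [(17, 78, 101), (18, 75, 204), (17, 77, 203), (18, 76, 202), (18, 77, 199)]
0.555 [(17, 84, 100), (17, 77, 202), (18, 77, 201), (18, 78, 200), (17, 79, 199)]
0.56 [(19, 83, 98), (21, 66, 205), (23, 60, 226), (18, 75, 183), (18, 80, 197)]
0.565 [(18, 83, 98), (23, 59, 228), (20, 67, 161), (20, 66, 162), (17, 80, 195)]
```

```bash
python3 - <<'E'
from h import *
from scipy.optimize import least_squares
x0,y0=.53,0.0;o=ortho("w15",x0,.65,y0,.12,.015);hsv=cv2.cvtColor(cv2.GaussianBlur(o,(5,5),0),cv2.COLOR_BGR2HSV)
m=(hsv[...,0]>=20)&(hsv[...,1]<72);P=[]
for j in range(int(.03/.0005),int(.085/.0005),4):
    k=np.flatnonzero(m[:,j]&np.roll(m[:,j],-3)&np.roll(m[:,j],-6))
    if len(k) and k[0]*.0005+x0<.585: P.append((x0+k[0]*.0005,y0+j*.0005))
P=np.array(P);print(P.round(4).tolist())
r=least_squares(lambda c:np.hypot(P[:,0]-c[0],P[:,1]-c[1])-.036,[.592,.056],loss="soft_l1",f_scale=.001);print(r.x,np.abs(r.fun).mean())
E
```

```text
[[0.5755, 0.03], [0.5725, 0.032], [0.565, 0.034], [0.5635, 0.036], [0.5625, 0.038], [0.53, 0.04], [0.5605, 0.042], [0.5595, 0.044], [0.559, 0.046], [0.5585, 0.048], [0.558, 0.05], [0.558, 0.052], [0.558, 0.054], [0.5585, 0.056], [0.5585, 0.058], [0.558, 0.06], [0.5585, 0.062], [0.559, 0.064], [0.56, 0.066], [0.561, 0.068], [0.5615, 0.07], [0.563, 0.072], [0.5645, 0.074], [0.5655, 0.076], [0.574, 0.078], [0.57, 0.08], [0.583, 0.084]]
[0.5942 0.0542] 0.0020590870411295015
```

The post base fits at about (0.593, 0.055), under the ring. I'm lowering over the post in two stages.

Emit:
{"api": "jog_arm", "payload": {"motion": [[-0.01,0,0.08,0,0,0],[-0.01,0,0.2,0,0,0],[-0.01,0,0.32,0,0,0],[-0.01,0,0.42,0,0,0],[-0.01,0,0.5,0,0,0],[-0.01,0,0.55,0,0,0],[-0.01,0,0.6,0,0,0],[-0.01,0,0.63,0,0,0],[-0.01,0,0.63,0,0,0]]}}

```text
time_s: 29.15
ee_pos: [0.5929, 0.0557, 0.0376]
tcp_rot: [-0.001, 0.001, 1.0, 0.0]
ft_force: [-0.2, 0.2, -0.3]
finger_gap: 0.052
grasp_force: 31.6
```

Emit:
{"api": "jog_arm", "payload": {"motion": [[0,0,0.02,0,0,0],[0,0,0.04,0,0,0],[0,0,0.06,0,0,0],[0,0,0.07,0,0,0],[0,0,0.08,0,0,0],[0,0,0.08,0,0,0],[0,0,0.08,0,0,0]]}}

```text
time_s: 29.73
ee_pos: [0.5932, 0.0558, 0.0288]
tcp_rot: [-0.0, 0.001, 1.0, 0.0]
ft_force: [-0.1, 0.0, -0.3]
finger_gap: 0.0521
grasp_force: 31.6
```

Emit:
{"api": "jog_arm", "payload": {"motion": [[0,0,0.005,0,0,0],[0,0,0.01,0,0,0],[0,0,0.015,0,0,0],[0,0,0.02,0,0,0],[0,0,0.02,0,0,0],[0,0,0.02,0,0,0]]}}

```text
time_s: 30.23
ee_pos: [0.5934, 0.0557, 0.0279]
tcp_rot: [-0.0, 0.0, 1.0, 0.0]
ft_force: [-5.7, 0.1, 10.4]
finger_gap: 0.0524
grasp_force: 32.6
```

Contact came at 27.9 mm, 15 mm above the pick height, so the ring is home. I'm releasing and retreating.

Emit:
{"api": "jog_arm", "payload": {"motion": [[0,0,0,0,0,0],[0,0,0,0,0,0],[0,0,0,0,0,0],[0,0,0,0,0,0],[0,0,0,0,0,0],[0,0,0,0,0,0]], "claw": 0.95}}

```text
time_s: 30.73
ee_pos: [0.5931, 0.0557, 0.0261]
tcp_rot: [-0.001, 0.001, 1.0, 0.0]
ft_force: [0.1, 0.2, -0.5]
finger_gap: 0.0811
grasp_force: 0.0
```

Emit:
{"api": "jog_arm", "payload": {"motion": [[0,0,-0.1,0,0,0],[0,0,-0.25,0,0,0],[0,0,-0.5,0,0,0],[0,0,-0.8,0,0,0],[0,0,-1,0,0,0],[0,0,-1,0,0,0]]}}

```text
time_s: 31.23
ee_pos: [0.5977, 0.0556, 0.1545]
tcp_rot: [0.006, 0.001, 1.0, 0.0]
ft_force: [1.8, 0.4, 0.9]
finger_gap: 0.0812
grasp_force: 0.0
```

Emit:
{"api": "jog_arm", "payload": {"motion": [[0.3,0,-0.3,0,0,0],[0.5,0,-0.6,0,0,0],[0.9,0,-0.9,0,0,0],[0.9,0,-0.9,0,0,0],[0.9,0,-0.9,0,0,0],[0.9,0,-0.9,0,0,0]]}}

```text
time_s: 31.73
ee_pos: [0.4858, 0.0558, 0.2565]
tcp_rot: [0.002, 0.001, 1.0, 0.0]
ft_force: [-0.0, 0.3, -0.5]
finger_gap: 0.0811
grasp_force: 0.0
```

```bash
python3 - <<'E'
from h import *
st,im=snap("w16")
# white vs brown/buff: saturation blobs at each casting's top height
for n,z,(cx,cy) in(("lid flange",.034,(.468,.156)),("beaker rim",.076,(.586,.173)),("dish",.042,(.475,.037)),("ring",.047,(.593,.056))):
    x0,y0=cx-.065,cy-.065;o=ortho("w16",x0,cx+.065,y0,cy+.065,z);hsv=cv2.cvtColor(cv2.GaussianBlur(o,(5,5),0),cv2.COLOR_BGR2HSV)
    m=cv2.morphologyEx((hsv[...,1]<42).astype(np.uint8),2,np.ones((7,7)));print(n,blobs(m,x0,y0))
robot_top=robot.read_camera("top")[:,:,::-1];cv2.imwrite("pics/top1.png",robot_top)
a=cv2.imread("pics/top0.png").astype(int);
for n,(u,v) in(("thick",(223,268)),("big",(521,270))):
    u,v=int(u*.64),int(v*.64);print(n,np.abs(a-robot_top)[v-25:v+25,u-25:u+25].mean(2).max())
E
```

```text
31.7333 [0.4858 0.0558 0.2565] [0.0019 0.0006 1.     0.0002] [-0.0309  0.3439 -0.5102] 0.08106475513056118
lid flange [(0.4711, 0.1555, 0.0792, 0.0786, 58.4)]
beaker rim [(0.586, 0.1727, 0.13, 0.1295, 90.0)]
dish [(0.4766, 0.0356, 0.084, 0.049, 79.4)]
ring [(0.5883, 0.0555, 0.0552, 0.0656, 15.6)]
thick 58.333333333333336
big 20.666666666666668
```

```bash
python3 -c "
from bench import robot
print(robot.job_done())"
```

```text
the job is handed in; nothing more can be done
None
```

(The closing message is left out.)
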